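# Pack the paint pots into the cubby

### The job

Pack up the paint pots after the pouring session: stand every pot upright in a compartment of the plywood tray and press its lid down until it is fully home. Then slide the loaded tray, handle last, into the low wooden cubby until it meets the back wall, and let go. Leave the jar, the mixing cup and the paint tube where they are.

Things in the scene. Friction and masses are not known exactly. Their poses are not given: they have to be found in the camera images.
- pot1: white round paint pot, 54 mm across, body 56 mm tall, with a black push-on lid 54 mm across and 8 mm thick on top; stands loose on the work surface, weighs about 0.14 kg with its lid; origin at the centre of the underside, z up the pot. The pots are all alike; one or none of the four may be missing
- lid1 (a joint): how far the lid of pot1 has been pressed down, in m: 0 = standing 12 mm proud of the pot body (lid top 76 mm above the pot's underside), 0.012 = fully home, lid on the body's rim (lid top 64 mm above the underside). It takes about 8 N downwards to move, stays where it is left, cannot come off, and holds firmly when the pot is lifted
- lid1_top (a point): centre of the flat top of the lid of pot1
- pot2: white round paint pot, 54 mm across, body 56 mm tall, with a black push-on lid 54 mm across and 8 mm thick on top; stands loose on the work surface, weighs about 0.14 kg with its lid; origin at the centre of the underside, z up the pot. The pots are all alike; one or none of the four may be missing
- lid2 (a joint): how far the lid of pot2 has been pressed down, in m: 0 = standing 12 mm proud of the pot body (lid top 76 mm above the pot's underside), 0.012 = fully home, lid on the body's rim (lid top 64 mm above the underside). It takes about 8 N downwards to move, stays where it is left, cannot come off, and holds firmly when the pot is lifted
- lid2_top (a point): centre of the flat top of the lid of pot2
- pot3: white round paint pot, 54 mm across, body 56 mm tall, with a black push-on lid 54 mm across and 8 mm thick on top; stands loose on the work surface, weighs about 0.14 kg with its lid; origin at the centre of the underside, z up the pot. The pots are all alike; one or none of the four may be missing
- lid3 (a joint): how far the lid of pot3 has been pressed down, in m: 0 = standing 12 mm proud of the pot body (lid top 76 mm above the pot's underside), 0.012 = fully home, lid on the body's rim (lid top 64 mm above the underside). It takes about 8 N downwards to move, stays where it is left, cannot come off, and holds firmly when the pot is lifted
- lid3_top (a point): centre of the flat top of the lid of pot3
- pot4: white round paint pot, 54 mm across, body 56 mm tall, with a black push-on lid 54 mm across and 8 mm thick on top; stands loose on the work surface, weighs about 0.14 kg with its lid; origin at the centre of the underside, z up the pot. The pots are all alike; one or none of the four may be missing
- lid4 (a joint): how far the lid of pot4 has been pressed down, in m: 0 = standing 12 mm proud of the pot body (lid top 76 mm above the pot's underside), 0.012 = fully home, lid on the body's rim (lid top 64 mm above the underside). It takes about 8 N downwards to move, stays where it is left, cannot come off, and holds firmly when the pot is lifted
- lid4_top (a point): centre of the flat top of the lid of pot4
- tray: loose square plywood tray, 166 x 166 mm outside, 22 mm high, walls, cross divider and floor 6 mm thick, about 0.3 kg: four compartments 74 mm square, centres at x, y = +-40 mm. Origin at the middle of the underside; +x goes into the cubby first. On its -x side stands a wooden handle plate 14 mm thick (y), 54 mm long (x from -137 to -83 mm), 60 mm high
- tray_handle (a point): middle of the top edge of the tray's handle plate (110 mm behind the tray's origin, 60 mm up)
- well1 (a point): centre of the floor of one of the tray's four compartments (any pot may go in any)
- well2 (a point): centre of the floor of one of the tray's four compartments (any pot may go in any)
- well3 (a point): centre of the floor of one of the tray's four compartments (any pot may go in any)
- well4 (a point): centre of the floor of one of the tray's four compartments (any pot may go in any)
- cubby: low wooden cubby fixed to the surface, no floor: bay 176 mm wide, 166 deep, 75 high inside (a proud lid does not pass), 103 high outside with the board on its roof. Origin on the surface at the bay's middle; +x points into the bay: mouth at x = -83 mm, two guide boards flare out to x = -109, back wall at +83. Tray fully home: its origin and axes coincide with the cubby's
- jar: bystander: white jar, 66 mm across, 95 mm tall; origin at the centre of its underside
- cup: bystander: clear empty mixing cup, 72 mm across, 90 mm tall; origin at the centre of its underside
- tube: bystander: yellow and black paint tube lying on its side, about 140 mm long and 42 mm wide, 22 mm high; origin under its middle

How it is judged:
By the outcome, as a careful person would: the job done as asked, in the order asked, and still so for the second after the job is handed in, with the robot touching nothing.
Of pot1, pot2, pot3, pot4 only 3 to 4 are there at a start; the rules pass over those that are not, and their reading is None.
At some moment in a run one of pot1, pot2, pot3, pot4, tray may be knocked a few centimetres aside while the robot is not near it.
Once in a run the grip may slacken for a moment while it holds something.
It also fails if it takes over 210 s, if anything falls off the work surface, if the arm or the gripper's body presses on something with over 40 N, if the wrist force passes 120 N, or if a joint passes its speed limit or range.

### The arm

A 7-joint arm with a two-finger parallel gripper is mounted at the origin on the work surface. World frame = base frame: x ahead of the robot, y to its left, z up, the work surface at z = 0. Lengths are in m, angles in rad, forces in N, time in s.
With the tool pointing down it reaches from about 0.4 to 0.925 m from the base axis. Payload 5.6 kg.
Tool frame: the origin (TCP) lies at the very end of the fingers, on their centre line; the grasp point (between the pads) lies 19 mm behind it; y points along the fingers, x is the direction in which the jaws open and shut, and the axes are right-handed (so a half turn about y gives the same grasp; the last joint's range is limited). The gripper opens to 85 mm and grips with 20 to 120 N. Pads are 22 mm wide; open, the fingers measure 114 mm over their backs; the gripper's body (76 mm by 85 mm) begins 54 mm behind the grasp point. The pads swing forward as they close: fully open they stand 13 mm farther back than shut.
Start: joints at [1.3, 0.468, -0.012, 1.603, 0.006, 1.071, -0.056], TCP at [0.147, -0.633, 0.231] pointing down, gripper open.
Joint ranges: [-2.53, 2.53], [-0.31, 2.02], [-1.57, 1.55], [0.28, 2.44], [-1.29, 4.43], [0.15, 1.84], [-2.92, 2.92]. Speed limits (rad/s): [2.57, 2.57, 3.14, 3.14, 3.14, 3.14, 3.14].

### API

Orientations are given as a rotation vector (axis times angle).
In Python, from bench import robot gives the robot as it stands.
- The arm moves only by the tool step_arm, never from a script. Its argument "targets" is a list of rows, each an object of numbers: "dx", "dy", "dz": the shift along the world's x, y, z in cm; "ax", "ay", "az": the turn, a rotation vector about the world's x, y, z in degrees; "hand": the opening, from 0 (shut) to 1 (fully open). A call has 1 to 8 rows; each row is the pose to reach, as a shift and turn from the pose commanded when the call began; what a row does not reach only later rows make up. A row lasts 1/10 s, in which the tool goes at most 50 mm and 8.59 degrees, less where a joint would pass 70% of its speed; a pose out of reach is approached as far as the arm can. A call with a gripper value outside its range is refused whole. The fingers move at their own pace and stop on an object; "grip_force" is the grip in N (left out, the last holds). Time passes only in rows, so rows that repeat a pose let the fingers close. It gives the time, the measured TCP pose, the force and the opening at its end, in the units of the state.
- robot.get_state(): the state, without advancing time (a new reading comes with each control period).
- robot.read_camera(name): name is "side" or "top" or "wrist"; returns (picture, depth): 400x640x3 uint8, red, green, blue; 400x640 float32, m along the optical axis (not along the pixel's ray), 0 where there is no reading.
- robot.camera_model(name): a dict with "fx", "fy", "cx", "cy" (pixels), "k1" (the pictures are not rectified: a ray, as slopes to the right and down, at radius r is drawn at 1 + k1 r^2 times it, then the intrinsics apply), "R" (3x3) and "t" (3): a world point X has camera coordinates R X + t. Camera axes: x right, y down, z forward; pixel columns grow to the right and rows downward; lengths in m; the calibration is good to about 2 mm. A picture is of the moment at which its call begins: read the wrist's pose just before it. camera_model takes no time and is no camera call; for the wrist camera it gives the pose at the moment of the call.
- robot.job_done(): hands the job in, once; it reports no verdict.
Trained networks look in the newest picture that a camera, given by its name, has taken for a name from the list of things; names that differ only in an ending like _2 or _b are one class to them, and where a whole thing is asked for, a point or a joint stands for the part that bears it (a point fixed in the world has none). Each returns a list of dicts, best first, with "confidence" (0 to 1); they miss things now and then, are a little off and sometimes report something else, mostly with a low value. They report only what shows in the picture. A call takes as long as a camera call.
- robot.look_for(thing, camera): "box" ([centre column, centre row, width, height] as shares, 0 to 1, of the picture: columns of its width, rows of its height, round what is visible of it).
- robot.regions_of(thing, camera): "region" (400x640 bool, what is visible of it) and "box" ([centre column, centre row, width, height] as shares, 0 to 1, of the picture: columns of its width, rows of its height, round what is visible of it).
The state is a dict: "t": time; "q": joint angles; "qvel": joint speeds; "joint_efforts": joint torques, N m; "tcp_pos": TCP position; "tool_rot": TCP orientation; "ft_force": force on the tool from outside, world axes, zero at the start; "wrist_torque": the same for the moment, N m; "finger_gap": finger opening in m.
Only numpy, scipy, OpenCV 4.12 (cv2) and the standard library are available. Lean on these libraries where they do the work, as an engineer would, in place of code of your own. Each camera call takes 0.05 s, during which the arm holds its last target.

## Working session

There is one attempt and no reset: what is moved stays moved. The work goes in short steps, Python scripts to look and compute and a tool call to move; the robot and the scene stay as the last step left them, time stands still between calls to the robot, and variables do not carry over. Pictures are saved under pics/ and viewed, and the job is handed in when it is done.

Besides the shell and the picture viewer there is one more tool, called after ">>>" by a JSON object that holds its "fn" and its "kwargs", one argument or row to a line. step_arm: Moves the arm, as the interface text tells. Its arguments: {"type":"object","properties":{"targets":{"type":"array","items":{"type":"object","properties":{"dx":{"type":"number"},"dy":{"type":"number"},"dz":{"type":"number"},"ax":{"type":"number"},"ay":{"type":"number"},"az":{"type":"number"},"hand":{"type":"number"}}}},"grip_force":{"type":"number"}},"required":["targets"]}

```bash
ls; mkdir -p pics
cat > h.py <<'E'
import numpy as np, cv2
from bench import robot
def snap(name,fn):
    m=robot.camera_model(name)
    p,d=robot.read_camera(name)
    cv2.imwrite('pics/'+fn,p[:,:,::-1]); return p,d,m
def und(m,u,v):
    K=np.array([[m['fx'],0,m['cx']],[0,m['fy'],m['cy']],[0,0,1]])
    x=(np.asarray(u,float)-m['cx'])/m['fx'];y=(np.asarray(v,float)-m['cy'])/m['fy']
    a,b=x.copy(),y.copy()
    for _ in range(20):
        s=1+m['k1']*(a*a+b*b);a=x/s;b=y/s
    return a,b
def cloud(d,m):
    v,u=np.mgrid[0:400,0:640]
    a,b=und(m,u,v)
    C=np.stack([a*d,b*d,d],-1)
    W=(C-np.array(m['t']))@np.array(m['R'])
    W[d==0]=np.nan
    return W
def onplane(m,u,v,z):
    a,b=und(m,u,v);R=np.array(m['R']);o=-R.T@np.array(m['t'])
    r=R.T@np.array([float(a),float(b),1.]);return o+r*(z-o[2])/r[2]
def proj(m,X):
    c=np.array(m['R'])@np.asarray(X,float)+np.array(m['t']);a,b=c[0]/c[2],c[1]/c[2];s=1+m['k1']*(a*a+b*b)
    return m['fx']*a*s+m['cx'],m['fy']*b*s+m['cy']
E
python3 - <<'E'
from h import *
s=robot.get_state();print({k:np.round(v,3) for k,v in s.items()})
for n in['top','side','wrist']:
    p,d,m=snap(n,n+'0.png');print(n,m['fx'],m['k1'],np.round(-np.array(m['R']).T@np.array(m['t']),3),np.round(m['R'],2).tolist())
E
```

```text
pics
{'t': np.float64(0.0), 'q': array([ 1.3  ,  0.468, -0.012,  1.604,  0.006,  1.071, -0.056]), 'qvel': array([-0.002, -0.   , -0.002,  0.001, -0.001,  0.001, -0.   ]), 'joint_efforts': array([-1.0000e-03, -5.3239e+01,  2.1000e-02, -2.5131e+01,  1.1000e-02,
        8.0000e-03,  0.0000e+00]), 'tcp_pos': array([ 0.147, -0.633,  0.23 ]), 'tool_rot': array([-1.307,  1.041, -1.038]), 'ft_force': array([0.466, 0.037, 0.07 ]), 'wrist_torque': array([-0.05 ,  0.032, -0.027]), 'finger_gap': np.float64(0.086)}
top 383.09424615842136 0.0016755462887898351 [0.401 0.011 0.992] [[0.01, -1.0, -0.02], [-0.98, -0.01, -0.19], [0.19, 0.02, -0.98]]
side 425.50156281268005 -0.0009376481858284414 [ 0.501 -0.803  0.633] [[0.99, -0.1, -0.01], [-0.07, -0.56, -0.83], [0.07, 0.82, -0.56]]
wrist 353.49667160951645 -0.005199325887048565 [ 0.223 -0.617  0.373] [[0.23, -0.97, -0.0], [-0.93, -0.22, 0.3], [-0.3, -0.07, -0.95]]
```

View pics/top0.png

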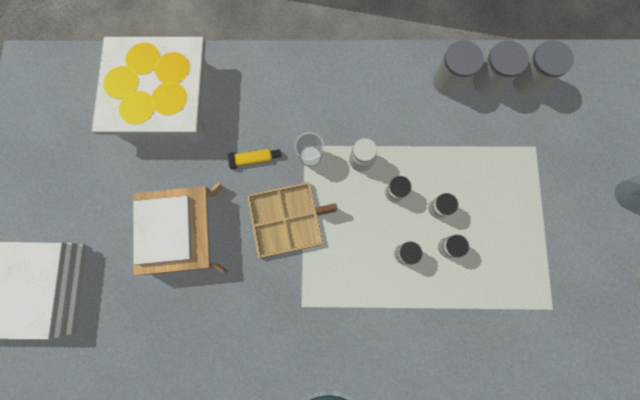

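View pics/side0.png

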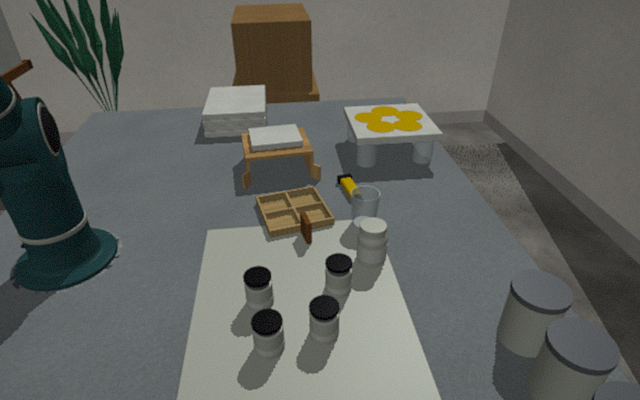

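Run:
```python
from h import *
from scipy.spatial.transform import Rotation as Ro
s=robot.get_state();print(np.round(Ro.from_rotvec(s['tool_rot']).as_matrix(),2))
p,d,m=snap('top','top1.png');W=cloud(d,m)
np.savez('top.npz',W=W,p=p)
for th in['pot1','lid1','tray','tray_handle','cubby','jar','cup','tube']:
    for r in robot.regions_of(th,'top'):
        g=r['region'];w=W[g];w=w[~np.isnan(w[:,0])]
        print(th,round(r['confidence'],2),np.round(np.array(r['box'])*[640,400,640,400]),len(w),np.round(np.nanmedian(w,0),3),np.round(np.nanpercentile(w,5,axis=0),3),np.round(np.nanpercentile(w,95,axis=0),3))
```

```text
[[ 0.23 -0.    0.97]
 [-0.97  0.    0.23]
 [-0.   -1.   -0.  ]]
pot1 0.77 [399. 190.  28.  25.] 533 [ 0.598 -0.167  0.074] [ 0.578 -0.194  0.004] [ 0.625 -0.145  0.078]
pot1 0.74 [443. 205.  33.  25.] 593 [ 0.557 -0.273  0.073] [ 0.535 -0.301  0.003] [ 0.583 -0.256  0.077]
pot1 0.67 [455. 247.  29.  25.] 550 [ 0.459 -0.292  0.072] [ 0.437 -0.32   0.02 ] [ 0.48  -0.275  0.075]
pot1 0.61 [408. 253.  27.  25.] 538 [ 0.441 -0.185  0.074] [ 0.42  -0.212  0.012] [ 0.465 -0.164  0.077]
lid1 0.81 [447. 206.  24.  17.] 399 [ 0.559 -0.279  0.074] [ 0.539 -0.301  0.068] [ 0.582 -0.258  0.077]
lid1 0.65 [399. 187.  18.  23.] 333 [ 0.603 -0.17   0.075] [ 0.582 -0.191  0.073] [ 0.623 -0.15   0.078]
lid1 0.63 [458. 245.  24.  25.] 426 [ 0.461 -0.301  0.072] [ 0.44  -0.323  0.068] [ 0.482 -0.279  0.075]
tray 0.78 [294. 219.  90.  76.] 4351 [0.529 0.116 0.007] [0.452 0.031 0.003] [0.603 0.193 0.024]
tray_handle 0.84 [293. 220.  89.  76.] 4354 [0.53  0.115 0.007] [0.452 0.031 0.003] [0.603 0.193 0.024]
tray_handle 0.68 [398. 188.  26.  24.] 519 [ 0.598 -0.165  0.074] [ 0.577 -0.191  0.017] [ 0.623 -0.145  0.078]
tray_handle 0.51 [361. 154.  29.  37.] 747 [ 0.679 -0.08   0.093] [ 0.658 -0.108  0.005] [ 0.713 -0.053  0.097]
tray_handle 0.32 [254. 159.  49.  22.] 726 [0.691 0.214 0.02 ] [0.669 0.145 0.   ] [0.709 0.268 0.024]
cubby 0.86 [181. 230.  96.  92.] 6406 [0.488 0.372 0.101] [0.402 0.296 0.076] [0.585 0.453 0.105]
cubby 0.4 [291. 220.  88.  74.] 4436 [0.529 0.116 0.007] [0.452 0.032 0.003] [0.604 0.194 0.024]
jar 0.65 [363. 152.  32.  40.] 702 [ 0.679 -0.081  0.093] [ 0.658 -0.105  0.023] [ 0.711 -0.055  0.097]
cup 0.71 [309. 149.  25.  36.] 759 [0.714 0.055 0.044] [0.668 0.025 0.002] [0.731 0.082 0.09 ]
tube 0.89 [255. 159.  52.  20.] 637 [0.692 0.21  0.021] [0.67  0.142 0.014] [0.708 0.264 0.024]
```

The top view shows four black-lidded pots at about (399,187), (447,206), (458,245) and (411,252). All of them are about 75 mm high, so their lids are proud. The tray is at (285,220) with its handle to the right, and the cubby is at (172,230) with its mouth facing the tray. Next I'll measure the exact poses.

```bash
cat >> h.py <<'E'
def lids(W,p):
    # black lids by height+colour
    m=(W[...,2]>0.055)&(W[...,2]<0.09)&(p.max(-1)<75)&(W[...,0]>0.3)&(W[...,0]<0.8)&(np.abs(W[...,1])<0.5)
    n,l,st,c=cv2.connectedComponentsWithStats(m.astype(np.uint8))
    out=[]
    for i in range(1,n):
        if st[i,4]>120:
            w=W[l==i]; t=np.median(w[:,2]); w=w[np.abs(w[:,2]-t)<0.006]
            (cx,cy),r=cv2.minEnclosingCircle(w[:,:2].astype(np.float32))
            mid=(np.percentile(w[:,:2],1,axis=0)+np.percentile(w[:,:2],99,axis=0))/2
            out.append((round(float(mid[0]),4),round(float(mid[1]),4),round(float(t),4),round(r,4),len(w)))
    return out
def tray(W,reg=None):
    z=W[...,2]; m=(z>0.016)&(z<0.032)
    if reg is not None: m&=cv2.dilate(reg.astype(np.uint8),np.ones((5,5)))>0
    n,l,st,c=cv2.connectedComponentsWithStats(m.astype(np.uint8)); i=1+np.argmax(st[1:,4])
    w=W[l==i]
    r=cv2.minAreaRect((w[:,:2]*1000).astype(np.float32))
    return r,w
def handle(W,reg):
    z=W[...,2]; m=(z>0.05)&(z<0.068)&(cv2.dilate(reg.astype(np.uint8),np.ones((5,5)))>0)
    n,l,st,c=cv2.connectedComponentsWithStats(m.astype(np.uint8)); i=1+np.argmax(st[1:,4])
    w=W[l==i]; return cv2.minAreaRect((w[:,:2]*1000).astype(np.float32)),len(w)
E
python3 - <<'E'
from h import *
f=np.load('top.npz');W=f['W'];p=f['p']
for x in lids(W,p):print(x)
reg=np.zeros((400,640),bool);reg[178:262,244:342]=1
print(tray(W,reg)[0],handle(W,reg))
c=W[180:280,125:235].reshape(-1,3);c=c[c[:,2]>0.03]
print(np.histogram(c[:,2],bins=np.arange(0.03,0.12,0.005)))
for lo,hi in((0.07,0.094),(0.094,0.11),(0.07,0.11)):
    w=c[(c[:,2]>lo)&(c[:,2]<hi)&(c[:,1]>0.27)];print(cv2.minAreaRect((w[:,:2]*1000).astype(np.float32)))
    
big=cv2.resize(p[120:300,110:350,::-1],None,fx=3,fy=3,interpolation=cv2.INTER_CUBIC);cv2.imwrite('pics/z0.png',big)
E
```

```text
(0.602, -0.1689, 0.0754, 0.0252, 310)
(0.5603, -0.2801, 0.0741, 0.0247, 317)
(0.4598, -0.2995, 0.0726, 0.025, 341)
(0.4425, -0.1889, 0.0751, 0.0249, 332)
((530.1636352539062, 107.15884399414062), (166.42599487304688, 188.6192169189453), 12.469385147094727) (((551.0308227539062, 10.166593551635742), (14.075533866882324, 53.41979217529297), 12.446162223815918), 126)
(array([  17,   27,   36,   52,    8,   13,   11,    9,   19,   48, 1159,
       1267,   53,  119, 3010,  446,    0]), array([0.03 , 0.035, 0.04 , 0.045, 0.05 , 0.055, 0.06 , 0.065, 0.07 ,
       0.075, 0.08 , 0.085, 0.09 , 0.095, 0.1  , 0.105, 0.11 , 0.115]))
((492.6977844238281, 381.666748046875), (196.4860382080078, 176.6405792236328), 6.045112133026123)
((490.91387939453125, 396.52947998046875), (149.9810333251953, 130.4527130126953), 6.191414833068848)
((492.6977844238281, 381.666748046875), (196.4860382080078, 176.6405792236328), 6.045112133026123)
```

View pics/z0.png

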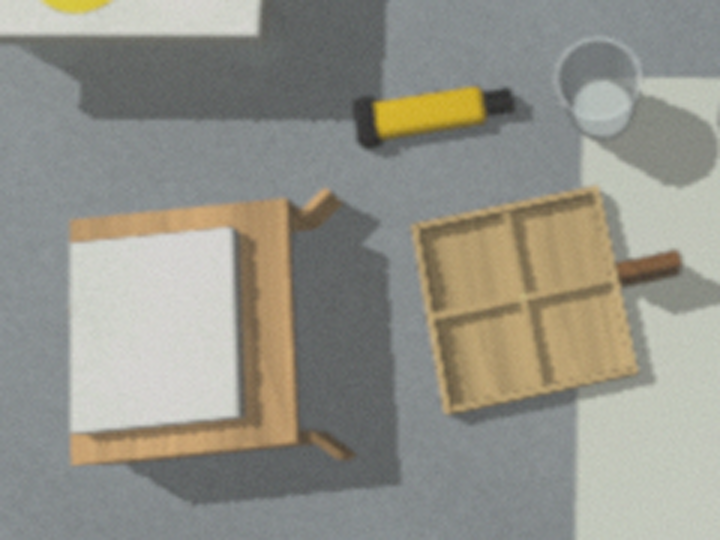

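>>> {"fn": "step_arm", "kwargs": {
  "targets": [
    {"dx":31.3,"dy":33.3,"az":44.1,"hand":1},
    {"dx":31.3,"dy":33.3,"az":44.1,"hand":1},
    {"dx":31.3,"dy":33.3,"az":44.1,"hand":1},
    {"dx":31.3,"dy":33.3,"az":44.1,"hand":1},
    {"dx":31.3,"dy":33.3,"az":44.1,"hand":1},
    {"dx":31.3,"dy":33.3,"az":44.1,"hand":1},
    {"dx":31.3,"dy":33.3,"az":44.1,"hand":1},
    {"dx":31.3,"dy":33.3,"az":44.1,"hand":1}
  ]
}}

```text
validation failed for argument at $.ta...
```

>>> {"fn": "step_arm", "kwargs": {
  "targets": [
    {"dx":31.3,"dy":33.3,"dz":0,"ax":0,"ay":0,"az":44.1,"hand":1},
    {"dx":31.3,"dy":33.3,"dz":0,"ax":0,"ay":0,"az":44.1,"hand":1}
  ]
}}

```text
t: 0.8
tcp_pos: [0.2147, -0.5602, 0.231]
tool_rot: [-1.415, 0.811, -0.81]
ft_force: [0.2, -0.2, 0.0]
finger_gap: 0.0851
```

>>> {"fn": "step_arm", "kwargs": {
  "targets": [
    {"dx":24.4,"dy":25.8,"dz":0,"ax":0,"ay":0,"az":26.9,"hand":1},
    {"dx":24.4,"dy":25.8,"dz":0,"ax":0,"ay":0,"az":26.9,"hand":1},
    {"dx":24.4,"dy":25.8,"dz":0,"ax":0,"ay":0,"az":26.9,"hand":1},
    {"dx":24.4,"dy":25.8,"dz":0,"ax":0,"ay":0,"az":26.9,"hand":1},
    {"dx":24.4,"dy":25.8,"dz":0,"ax":0,"ay":0,"az":26.9,"hand":1},
    {"dx":24.4,"dy":25.8,"dz":0,"ax":0,"ay":0,"az":26.9,"hand":1},
    {"dx":24.4,"dy":25.8,"dz":0,"ax":0,"ay":0,"az":26.9,"hand":1},
    {"dx":24.4,"dy":25.8,"dz":0,"ax":0,"ay":0,"az":26.9,"hand":1}
  ]
}}

```text
t: 1.6
tcp_pos: [0.4641, -0.2958, 0.2319]
tool_rot: [-1.522, 0.439, -0.443]
ft_force: [-0.2, -0.5, 0.3]
finger_gap: 0.0852
```

```bash
cat > loc.py <<'E'
import sys
from h import *
from scipy.spatial.transform import Rotation as Ro
s=robot.get_state();T=Ro.from_rotvec(s['tool_rot']).as_matrix()
print('t',round(float(s['t']),2),'tcp',np.round(s['tcp_pos'],4),'jaw',round(np.degrees(np.arctan2(T[1,0],T[0,0])),1),'down',np.round(T[:,1],3),'gap',round(float(s['finger_gap']),4),'q7',round(s['q'][6],2),'F',np.round(s['ft_force'],1))
for n in sys.argv[2:]:
    p,d,m=snap(n,n+sys.argv[1]+'.png');W=cloud(d,m)
    print(n,*lids(W,p),sep='\n  ')
    if n=='top':
        r=robot.regions_of('tray','top')
        if r and r[0]['confidence']>.5:
            g=r[0]['region']
            try:
                h,k=handle(W,g);print(' tray',[np.round(x,1) for x in tray(W,g)[0]],'handle',[np.round(x,1) for x in h],k)
            except Exception as e: print(e)
E
python3 loc.py 2 wrist top
```

```text
t 1.6 tcp [ 0.4641 -0.2958  0.2319] jaw -32.3 down [ 0.003  0.002 -1.   ] gap 0.0852 q7 -0.17 F [-0.2 -0.5  0.3]
wrist
  (0.4438, -0.1937, 0.0754, 0.027, 3584)
  (0.5606, -0.2842, 0.0747, 0.0271, 3387)
  (0.461, -0.3038, 0.0729, 0.0269, 2704)
top
  (0.6025, -0.1691, 0.0755, 0.0249, 302)
  (0.5605, -0.2802, 0.0741, 0.0247, 315)
  (0.4598, -0.3002, 0.0728, 0.0247, 339)
  (0.4425, -0.1886, 0.0752, 0.0245, 325)
 tray [array([528.5, 113.4]), array([165.9, 175.4]), np.float64(12.3)] handle [array([550.8,  10.1]), array([13.8, 53.5]), np.float64(13.1)] 128
```

>>> {"fn": "step_arm", "kwargs": {
  "targets": [
    {"dx":-0.3,"dy":-0.6,"dz":-4,"ax":0,"ay":0,"az":0,"hand":1},
    {"dx":-0.3,"dy":-0.6,"dz":-8,"ax":0,"ay":0,"az":0,"hand":1},
    {"dx":-0.3,"dy":-0.6,"dz":-12,"ax":0,"ay":0,"az":0,"hand":1},
    {"dx":-0.3,"dy":-0.6,"dz":-16,"ax":0,"ay":0,"az":0,"hand":1},
    {"dx":-0.3,"dy":-0.6,"dz":-19,"ax":0,"ay":0,"az":0,"hand":1},
    {"dx":-0.3,"dy":-0.6,"dz":-20.6,"ax":0,"ay":0,"az":0,"hand":1},
    {"dx":-0.3,"dy":-0.6,"dz":-20.6,"ax":0,"ay":0,"az":0,"hand":1},
    {"dx":-0.3,"dy":-0.6,"dz":-20.6,"ax":0,"ay":0,"az":0,"hand":0}
  ],
  "grip_force": 50
}}

```text
t: 2.55
tcp_pos: [0.4564, -0.3095, 0.0261]
tool_rot: [-1.524, 0.449, -0.451]
ft_force: [-0.6, 0.2, -0.0]
finger_gap: 0.0732
```

>>> {"fn": "step_arm", "kwargs": {
  "targets": [
    {"dx":0,"dy":0,"dz":0,"ax":0,"ay":0,"az":0,"hand":0},
    {"dx":0,"dy":0,"dz":0,"ax":0,"ay":0,"az":0,"hand":0},
    {"dx":0,"dy":0,"dz":0,"ax":0,"ay":0,"az":0,"hand":0},
    {"dx":0,"dy":0,"dz":0,"ax":0,"ay":0,"az":0,"hand":0}
  ]
}}

```text
t: 2.95
tcp_pos: [0.4573, -0.3094, 0.0273]
tool_rot: [-1.525, 0.447, -0.452]
ft_force: [-0.6, -0.5, 6.2]
finger_gap: 0.0528
```

>>> {"fn": "step_arm", "kwargs": {
  "targets": [
    {"dx":0,"dy":0,"dz":0,"ax":0,"ay":0,"az":0,"hand":0.85},
    {"dx":0,"dy":0,"dz":0,"ax":0,"ay":0,"az":0,"hand":0.85},
    {"dx":0.4,"dy":0.7,"dz":0,"ax":0,"ay":0,"az":0,"hand":0.85},
    {"dx":0.4,"dy":0.7,"dz":0,"ax":0,"ay":0,"az":0,"hand":0.85},
    {"dx":0.4,"dy":0.7,"dz":0,"ax":0,"ay":0,"az":0,"hand":0.85}
  ]
}}

```text
t: 3.45
tcp_pos: [0.4605, -0.3008, 0.0252]
tool_rot: [-1.524, 0.449, -0.448]
ft_force: [0.8, -0.1, 0.1]
finger_gap: 0.0724
```

```bash
python3 loc.py 3 wrist
```

```text
t 3.45 tcp [ 0.4605 -0.3008  0.0252] jaw -32.8 down [-0.  0. -1.] gap 0.0724 q7 -0.29 F [ 0.8 -0.1  0.1]
wrist
  (0.4475, -0.2012, 0.0752, 0.0257, 20784)
  (0.5549, -0.2832, 0.0746, 0.027, 25410)
  (0.4632, -0.3017, 0.0729, 0.0273, 15724)
  (0.4246, -0.2694, 0.0853, 0.0197, 5132)
  (0.5097, -0.3246, 0.0854, 0.0195, 5106)
```

View pics/wrist3.png

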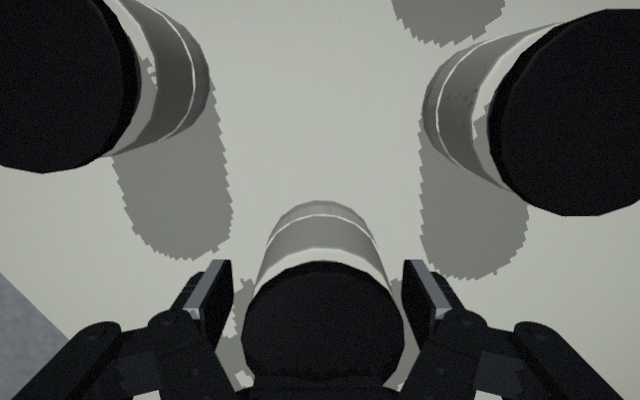

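>>> {"fn": "step_arm", "kwargs": {
  "targets": [
    {"dx":0,"dy":0,"dz":0,"ax":0,"ay":0,"az":0,"hand":0},
    {"dx":0,"dy":0,"dz":0,"ax":0,"ay":0,"az":0,"hand":0},
    {"dx":0,"dy":0,"dz":0,"ax":0,"ay":0,"az":0,"hand":0},
    {"dx":0,"dy":0,"dz":0,"ax":0,"ay":0,"az":0,"hand":0},
    {"dx":0,"dy":0,"dz":3,"ax":0,"ay":0,"az":0,"hand":0},
    {"dx":0,"dy":0,"dz":7,"ax":0,"ay":0,"az":0,"hand":0},
    {"dx":0,"dy":0,"dz":11,"ax":0,"ay":0,"az":0,"hand":0},
    {"dx":0,"dy":0,"dz":14,"ax":0,"ay":0,"az":0,"hand":0}
  ],
  "grip_force": 60
}}

```text
t: 4.3
tcp_pos: [0.4602, -0.3014, 0.167]
tool_rot: [-1.524, 0.449, -0.45]
ft_force: [1.4, -1.1, -2.4]
finger_gap: 0.0523
```

>>> {"fn": "step_arm", "kwargs": {
  "targets": [
    {"dx":0.2,"dy":4,"dz":0,"ax":0,"ay":0,"az":0,"hand":0},
    {"dx":0.4,"dy":9,"dz":0,"ax":0,"ay":0,"az":0,"hand":0},
    {"dx":0.6,"dy":14,"dz":0,"ax":0,"ay":0,"az":0,"hand":0},
    {"dx":0.8,"dy":19,"dz":0,"ax":0,"ay":0,"az":0,"hand":0},
    {"dx":1.0,"dy":24,"dz":0,"ax":0,"ay":0,"az":0,"hand":0},
    {"dx":1.2,"dy":29,"dz":0,"ax":0,"ay":0,"az":0,"hand":0},
    {"dx":1.4,"dy":34,"dz":0,"ax":0,"ay":0,"az":0,"hand":0},
    {"dx":1.7,"dy":39,"dz":0,"ax":0,"ay":0,"az":0,"hand":0}
  ]
}}

```text
t: 5.1
tcp_pos: [0.4764, 0.0899, 0.1649]
tool_rot: [-1.524, 0.45, -0.449]
ft_force: [1.2, 0.4, -1.8]
finger_gap: 0.0529
```

>>> {"fn": "step_arm", "kwargs": {
  "targets": [
    {"dx":0.2,"dy":4,"dz":0,"ax":0,"ay":0,"az":0,"hand":0},
    {"dx":0.2,"dy":5.9,"dz":0,"ax":0,"ay":0,"az":0,"hand":0},
    {"dx":0.2,"dy":5.9,"dz":0,"ax":0,"ay":0,"az":0,"hand":0},
    {"dx":0.2,"dy":5.9,"dz":0,"ax":0,"ay":0,"az":0,"hand":0}
  ]
}}

```text
t: 5.5
tcp_pos: [0.4786, 0.1467, 0.1646]
tool_rot: [-1.525, 0.45, -0.448]
ft_force: [-0.3, 0.1, -1.5]
finger_gap: 0.0526
```

```bash
python3 loc.py 4 wrist
```

```text
t 5.5 tcp [0.4786 0.1467 0.1646] jaw -32.8 down [-0.002 -0.001 -1.   ] gap 0.0526 q7 -1.15 F [-0.3  0.1 -1.5]
wrist
  (0.4452, 0.2861, 0.0784, 0.0411, 881)
  (0.6075, -0.1531, 0.0629, 0.0154, 293)
```

View pics/wrist4.png

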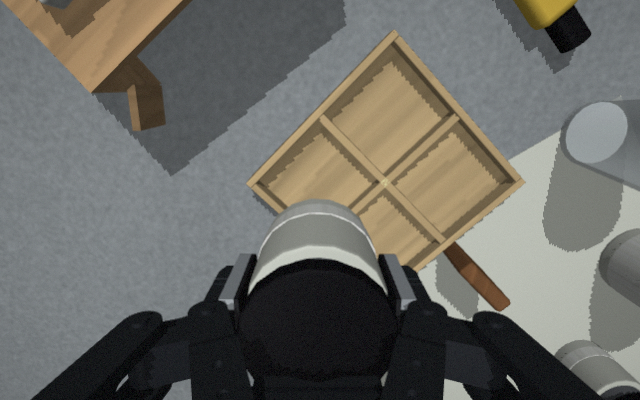

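Run:
```python
from h import *
m=robot.camera_model('wrist')
for u,v in((384,182),(396,35),(250,184),(521,183),(456,117),(324,119)): print(np.round(onplane(m,u,v,0.022),4))
print(np.round(onplane(m,500,300,0.06),4))
```

```text
[0.5276 0.1153 0.022 ]
[0.5905 0.2081 0.022 ]
[0.4328 0.1747 0.022 ]
[0.6234 0.0523 0.022 ]
[0.6015 0.1306 0.022 ]
[0.5133 0.1859 0.022 ]
[ 0.5569 -0.0092  0.06  ]
```

>>> {"fn": "step_arm", "kwargs": {
  "targets": [
    {"dx":0.1,"dy":0,"dz":-4,"ax":0,"ay":0,"az":0,"hand":0},
    {"dx":0.1,"dy":0,"dz":-8,"ax":0,"ay":0,"az":0,"hand":0},
    {"dx":0.1,"dy":0,"dz":-11,"ax":0,"ay":0,"az":0,"hand":0},
    {"dx":0.1,"dy":0,"dz":-12.3,"ax":0,"ay":0,"az":0,"hand":0},
    {"dx":0.1,"dy":0,"dz":-13,"ax":0,"ay":0,"az":0,"hand":0},
    {"dx":0.1,"dy":0,"dz":-13.3,"ax":0,"ay":0,"az":0,"hand":0},
    {"dx":0.1,"dy":0,"dz":-13.3,"ax":0,"ay":0,"az":0,"hand":0}
  ]
}}

```text
t: 6.25
tcp_pos: [0.481, 0.1473, 0.0331]
tool_rot: [-1.523, 0.449, -0.451]
ft_force: [0.2, 0.0, -2.0]
finger_gap: 0.0528
```

>>> {"fn": "step_arm", "kwargs": {
  "targets": [
    {"dx":0,"dy":0,"dz":0,"ax":0,"ay":0,"az":0,"hand":0.8},
    {"dx":0,"dy":0,"dz":0,"ax":0,"ay":0,"az":0,"hand":0.8},
    {"dx":0,"dy":0,"dz":0,"ax":0,"ay":0,"az":0,"hand":0.8},
    {"dx":0,"dy":0,"dz":3,"ax":0,"ay":0,"az":0,"hand":0.8},
    {"dx":0,"dy":0,"dz":7,"ax":0,"ay":0,"az":0,"hand":0.8},
    {"dx":0,"dy":0,"dz":11,"ax":0,"ay":0,"az":0,"hand":0.8},
    {"dx":0,"dy":0,"dz":13,"ax":0,"ay":0,"az":0,"hand":0.8}
  ]
}}

```text
t: 6.95
tcp_pos: [0.4817, 0.1481, 0.1659]
tool_rot: [-1.521, 0.445, -0.453]
ft_force: [1.3, -0.1, 0.2]
finger_gap: 0.0686
```

```bash
python3 loc.py 5 wrist top
```

```text
t 6.95 tcp [0.4817 0.1481 0.1659] jaw -32.8 down [ 0.005  0.001 -1.   ] gap 0.0686 q7 -1.16 F [ 1.3 -0.1  0.2]
wrist
  (0.4478, 0.2864, 0.0786, 0.0445, 889)
  (0.4816, 0.1455, 0.0789, 0.027, 4449)
  (0.6142, -0.1535, 0.0641, 0.0102, 158)
top
  (0.6029, -0.1691, 0.0755, 0.0245, 295)
  (0.5603, -0.2798, 0.0742, 0.0243, 308)
  (0.4425, -0.1888, 0.0751, 0.024, 321)
```

View pics/wrist5.png

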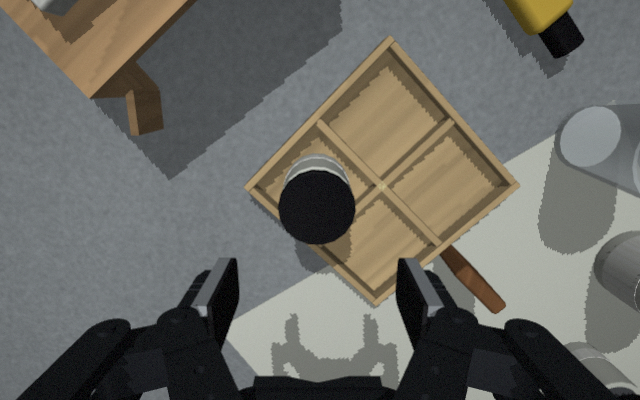

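>>> {"fn": "step_arm", "kwargs": {
  "targets": [
    {"dx":-0.5,"dy":-4.5,"dz":0,"ax":0,"ay":0,"az":0,"hand":1},
    {"dx":-1.1,"dy":-9.4,"dz":0,"ax":0,"ay":0,"az":0,"hand":1},
    {"dx":-1.6,"dy":-14.3,"dz":0,"ax":0,"ay":0,"az":0,"hand":1},
    {"dx":-2.2,"dy":-19.2,"dz":0,"ax":0,"ay":0,"az":0,"hand":1},
    {"dx":-2.7,"dy":-24.1,"dz":0,"ax":0,"ay":0,"az":0,"hand":1},
    {"dx":-3.3,"dy":-29,"dz":0,"ax":0,"ay":0,"az":0,"hand":1},
    {"dx":-3.8,"dy":-33,"dz":0,"ax":0,"ay":0,"az":0,"hand":1},
    {"dx":-3.8,"dy":-33.9,"dz":0,"ax":0,"ay":0,"az":0,"hand":1}
  ]
}}

```text
t: 7.9
tcp_pos: [0.4399, -0.1966, 0.1608]
tool_rot: [-1.524, 0.458, -0.453]
ft_force: [-0.8, 0.8, -0.5]
finger_gap: 0.0855
```

>>> {"fn": "step_arm", "kwargs": {
  "targets": [
    {"dx":0,"dy":0,"dz":0,"ax":0,"ay":0,"az":0,"hand":1},
    {"dx":0,"dy":0,"dz":0,"ax":0,"ay":0,"az":0,"hand":1},
    {"dx":0,"dy":0,"dz":0,"ax":0,"ay":0,"az":0,"hand":1}
  ]
}}

```text
t: 8.2
tcp_pos: [0.4424, -0.1896, 0.1619]
tool_rot: [-1.523, 0.448, -0.446]
ft_force: [1.1, 0.8, -0.3]
finger_gap: 0.0856
```

```bash
python3 loc.py 6 wrist
```

```text
t 8.2 tcp [ 0.4424 -0.1896  0.1619] jaw -32.7 down [-0.001  0.001 -1.   ] gap 0.0856 q7 -0.39 F [ 1.1  0.8 -0.3]
wrist
  (0.6026, -0.1725, 0.0757, 0.0274, 6896)
  (0.4437, -0.192, 0.0753, 0.027, 4472)
  (0.5607, -0.2833, 0.0746, 0.0278, 4504)
```

>>> {"fn": "step_arm", "kwargs": {
  "targets": [
    {"dx":0.1,"dy":-0.2,"dz":-5,"ax":0,"ay":0,"az":0,"hand":1},
    {"dx":0.1,"dy":-0.2,"dz":-9,"ax":0,"ay":0,"az":0,"hand":1},
    {"dx":0.1,"dy":-0.2,"dz":-12.5,"ax":0,"ay":0,"az":0,"hand":1},
    {"dx":0.1,"dy":-0.2,"dz":-13.7,"ax":0,"ay":0,"az":0,"hand":1},
    {"dx":0.1,"dy":-0.2,"dz":-13.7,"ax":0,"ay":0,"az":0,"hand":1},
    {"dx":0.1,"dy":-0.2,"dz":-13.7,"ax":0,"ay":0,"az":0,"hand":0},
    {"dx":0.1,"dy":-0.2,"dz":-13.7,"ax":0,"ay":0,"az":0,"hand":0},
    {"dx":0.1,"dy":-0.2,"dz":-13.7,"ax":0,"ay":0,"az":0,"hand":0}
  ]
}}

```text
t: 9.05
tcp_pos: [0.4443, -0.194, 0.0273]
tool_rot: [-1.524, 0.447, -0.452]
ft_force: [-0.4, 1.9, 6.8]
finger_gap: 0.0527
```

>>> {"fn": "step_arm", "kwargs": {
  "targets": [
    {"dx":0,"dy":0,"dz":0,"ax":0,"ay":0,"az":0,"hand":0},
    {"dx":0,"dy":0,"dz":0,"ax":0,"ay":0,"az":0,"hand":0},
    {"dx":0,"dy":0,"dz":0,"ax":0,"ay":0,"az":0,"hand":0},
    {"dx":0,"dy":0,"dz":3,"ax":0,"ay":0,"az":0,"hand":0},
    {"dx":0,"dy":0,"dz":7,"ax":0,"ay":0,"az":0,"hand":0},
    {"dx":0,"dy":0,"dz":11,"ax":0,"ay":0,"az":0,"hand":0},
    {"dx":0,"dy":0,"dz":14,"ax":0,"ay":0,"az":0,"hand":0},
    {"dx":0,"dy":0,"dz":14,"ax":0,"ay":0,"az":0,"hand":0}
  ]
}}

```text
t: 9.85
tcp_pos: [0.4461, -0.195, 0.1705]
tool_rot: [-1.526, 0.442, -0.458]
ft_force: [0.7, 0.4, -1.8]
finger_gap: 0.0524
```

>>> {"fn": "step_arm", "kwargs": {
  "targets": [
    {"dx":1.3,"dy":4,"dz":0,"ax":0,"ay":0,"az":0,"hand":0},
    {"dx":2.8,"dy":8.7,"dz":0,"ax":0,"ay":0,"az":0,"hand":0},
    {"dx":4.3,"dy":13.4,"dz":0,"ax":0,"ay":0,"az":0,"hand":0},
    {"dx":5.8,"dy":18.1,"dz":0,"ax":0,"ay":0,"az":0,"hand":0},
    {"dx":7.3,"dy":22.8,"dz":0,"ax":0,"ay":0,"az":0,"hand":0},
    {"dx":8.8,"dy":27.5,"dz":0,"ax":0,"ay":0,"az":0,"hand":0},
    {"dx":10.3,"dy":32.2,"dz":0,"ax":0,"ay":0,"az":0,"hand":0},
    {"dx":11.3,"dy":35.7,"dz":0,"ax":0,"ay":0,"az":0,"hand":0}
  ]
}}

```text
t: 10.65
tcp_pos: [0.5562, 0.1667, 0.1651]
tool_rot: [-1.523, 0.448, -0.448]
ft_force: [-0.6, 0.6, -2.1]
finger_gap: 0.0522
```

>>> {"fn": "step_arm", "kwargs": {
  "targets": [
    {"dx":0,"dy":0,"dz":0,"ax":0,"ay":0,"az":0,"hand":0},
    {"dx":0,"dy":0,"dz":0,"ax":0,"ay":0,"az":0,"hand":0},
    {"dx":0,"dy":0,"dz":0,"ax":0,"ay":0,"az":0,"hand":0}
  ]
}}

```text
t: 10.95
tcp_pos: [0.5558, 0.1615, 0.1648]
tool_rot: [-1.525, 0.451, -0.45]
ft_force: [0.5, -0.4, -1.8]
finger_gap: 0.0523
```

```bash
python3 loc.py 7 wrist
```

```text
t 10.95 tcp [0.5558 0.1615 0.1648] jaw -33.0 down [-0.001 -0.002 -1.   ] gap 0.0523 q7 -1.15 F [ 0.5 -0.4 -1.8]
wrist
  (0.4894, 0.2908, 0.0795, 0.0834, 1240)
  (0.4811, 0.1618, 0.0788, 0.0252, 1016)
```

View pics/wrist7.png

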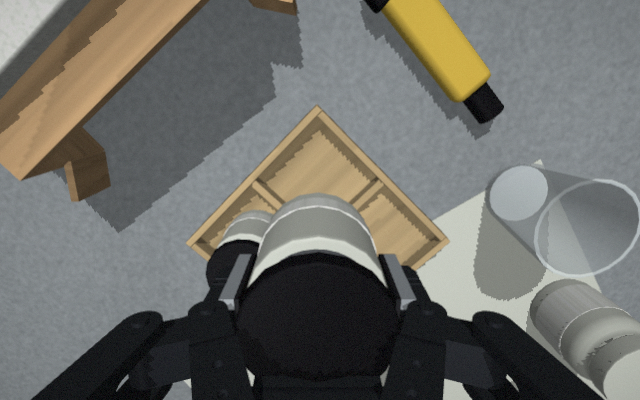

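>>> {"fn": "step_arm", "kwargs": {
  "targets": [
    {"dx":0.2,"dy":0.3,"dz":-4,"ax":0,"ay":0,"az":0,"hand":0},
    {"dx":0.2,"dy":0.3,"dz":-8,"ax":0,"ay":0,"az":0,"hand":0},
    {"dx":0.2,"dy":0.3,"dz":-11,"ax":0,"ay":0,"az":0,"hand":0},
    {"dx":0.2,"dy":0.3,"dz":-12.3,"ax":0,"ay":0,"az":0,"hand":0},
    {"dx":0.2,"dy":0.3,"dz":-13,"ax":0,"ay":0,"az":0,"hand":0},
    {"dx":0.2,"dy":0.3,"dz":-13.3,"ax":0,"ay":0,"az":0,"hand":0},
    {"dx":0.2,"dy":0.3,"dz":-13.3,"ax":0,"ay":0,"az":0,"hand":0}
  ]
}}

```text
t: 11.7
tcp_pos: [0.5593, 0.1662, 0.0339]
tool_rot: [-1.523, 0.448, -0.451]
ft_force: [-0.0, 0.7, -1.7]
finger_gap: 0.0525
```

>>> {"fn": "step_arm", "kwargs": {
  "targets": [
    {"dx":0,"dy":0,"dz":0,"ax":0,"ay":0,"az":0,"hand":0.8},
    {"dx":0,"dy":0,"dz":0,"ax":0,"ay":0,"az":0,"hand":0.8},
    {"dx":0,"dy":0,"dz":0,"ax":0,"ay":0,"az":0,"hand":0.8},
    {"dx":0,"dy":0,"dz":3,"ax":0,"ay":0,"az":0,"hand":0.8},
    {"dx":0,"dy":0,"dz":7,"ax":0,"ay":0,"az":0,"hand":0.8},
    {"dx":0,"dy":0,"dz":11,"ax":0,"ay":0,"az":0,"hand":0.8},
    {"dx":0,"dy":0,"dz":13,"ax":0,"ay":0,"az":0,"hand":0.8}
  ]
}}

```text
t: 12.4
tcp_pos: [0.5598, 0.1672, 0.1662]
tool_rot: [-1.521, 0.445, -0.453]
ft_force: [0.2, -0.1, 0.0]
finger_gap: 0.0683
```

```bash
python3 loc.py 8 wrist top
```

```text
t 12.4 tcp [0.5598 0.1672 0.1662] jaw -32.9 down [ 0.005  0.002 -1.   ] gap 0.0683 q7 -1.16 F [ 0.2 -0.1  0. ]
wrist
  (0.4953, 0.2915, 0.0794, 0.0898, 1251)
  (0.5613, 0.1666, 0.0813, 0.027, 4530)
  (0.4873, 0.1453, 0.0789, 0.0273, 2326)
top
  (0.6029, -0.1691, 0.0753, 0.0243, 289)
  (0.5598, -0.28, 0.0741, 0.0243, 295)
 tray [array([408.9, 277.3]), array([13.9,  0.2]), np.float64(59.1)] handle [array([409.7, 285. ]), array([9.5, 1. ]), np.float64(6.0)] 12
```

View pics/wrist8.png

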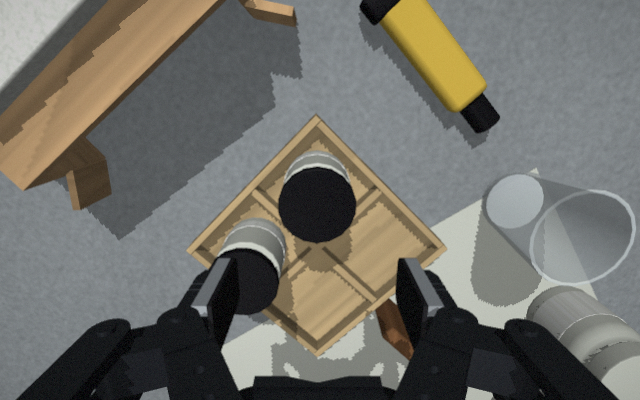

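>>> {"fn": "step_arm", "kwargs": {
  "targets": [
    {"dx":0.6,"dy":-4.5,"dz":0,"ax":0,"ay":0,"az":0,"hand":1},
    {"dx":1.2,"dy":-9.3,"dz":0,"ax":0,"ay":0,"az":0,"hand":1},
    {"dx":1.9,"dy":-14.2,"dz":0,"ax":0,"ay":0,"az":0,"hand":1},
    {"dx":2.6,"dy":-19.1,"dz":0,"ax":0,"ay":0,"az":0,"hand":1},
    {"dx":3.3,"dy":-24,"dz":0,"ax":0,"ay":0,"az":0,"hand":1},
    {"dx":3.9,"dy":-28.8,"dz":0,"ax":0,"ay":0,"az":0,"hand":1},
    {"dx":4.5,"dy":-32.5,"dz":0,"ax":0,"ay":0,"az":0,"hand":1},
    {"dx":4.5,"dy":-33.5,"dz":0,"ax":0,"ay":0,"az":0,"hand":1}
  ]
}}

```text
t: 13.35
tcp_pos: [0.602, -0.1751, 0.16]
tool_rot: [-1.525, 0.457, -0.454]
ft_force: [-0.9, 0.6, -0.8]
finger_gap: 0.0852
```

>>> {"fn": "step_arm", "kwargs": {
  "targets": [
    {"dx":0,"dy":0,"dz":0,"ax":0,"ay":0,"az":0,"hand":1},
    {"dx":0,"dy":0,"dz":0,"ax":0,"ay":0,"az":0,"hand":1},
    {"dx":0,"dy":0,"dz":0,"ax":0,"ay":0,"az":0,"hand":1}
  ]
}}

```text
t: 13.65
tcp_pos: [0.6032, -0.1658, 0.1619]
tool_rot: [-1.523, 0.447, -0.446]
ft_force: [-0.1, -0.6, 0.5]
finger_gap: 0.085
```

```bash
python3 loc.py 9 wrist
```

```text
t 13.65 tcp [ 0.6032 -0.1658  0.1619] jaw -32.7 down [-0.001  0.001 -1.   ] gap 0.085 q7 -0.57 F [-0.1 -0.6  0.5]
wrist
  (0.5531, 0.0021, 0.0593, 0.0251, 1362)
  (0.6776, -0.0969, 0.0682, 0.0293, 714)
  (0.6043, -0.1722, 0.0756, 0.027, 4444)
  (0.5621, -0.283, 0.0746, 0.0274, 3147)
```

Next, shift (+0.1, −0.5) and grasp.

>>> {"fn": "step_arm", "kwargs": {
  "targets": [
    {"dx":0.1,"dy":-0.5,"dz":-5,"ax":0,"ay":0,"az":0,"hand":1},
    {"dx":0.1,"dy":-0.5,"dz":-9,"ax":0,"ay":0,"az":0,"hand":1},
    {"dx":0.1,"dy":-0.5,"dz":-12.5,"ax":0,"ay":0,"az":0,"hand":1},
    {"dx":0.1,"dy":-0.5,"dz":-13.7,"ax":0,"ay":0,"az":0,"hand":1},
    {"dx":0.1,"dy":-0.5,"dz":-13.7,"ax":0,"ay":0,"az":0,"hand":1},
    {"dx":0.1,"dy":-0.5,"dz":-13.7,"ax":0,"ay":0,"az":0,"hand":0},
    {"dx":0.1,"dy":-0.5,"dz":-13.7,"ax":0,"ay":0,"az":0,"hand":0},
    {"dx":0.1,"dy":-0.5,"dz":-13.7,"ax":0,"ay":0,"az":0,"hand":0}
  ]
}}

```text
t: 14.5
tcp_pos: [0.606, -0.1738, 0.0279]
tool_rot: [-1.524, 0.446, -0.453]
ft_force: [-0.5, 0.3, 6.1]
finger_gap: 0.0525
```

>>> {"fn": "step_arm", "kwargs": {
  "targets": [
    {"dx":0,"dy":0,"dz":0,"ax":0,"ay":0,"az":0,"hand":0},
    {"dx":0,"dy":0,"dz":0,"ax":0,"ay":0,"az":0,"hand":0},
    {"dx":0,"dy":0,"dz":0,"ax":0,"ay":0,"az":0,"hand":0},
    {"dx":0,"dy":0,"dz":3,"ax":0,"ay":0,"az":0,"hand":0},
    {"dx":0,"dy":0,"dz":7,"ax":0,"ay":0,"az":0,"hand":0},
    {"dx":0,"dy":0,"dz":11,"ax":0,"ay":0,"az":0,"hand":0},
    {"dx":0,"dy":0,"dz":14,"ax":0,"ay":0,"az":0,"hand":0},
    {"dx":0,"dy":0,"dz":14,"ax":0,"ay":0,"az":0,"hand":0}
  ]
}}

```text
t: 15.3
tcp_pos: [0.6075, -0.1744, 0.1717]
tool_rot: [-1.524, 0.441, -0.458]
ft_force: [0.1, -0.1, -0.8]
finger_gap: 0.0525
```

```bash
python3 loc.py 10 top
```

```text
t 15.3 tcp [ 0.6075 -0.1744  0.1717] jaw -32.9 down [ 0.01  -0.003 -1.   ] gap 0.0525 q7 -0.56 F [ 0.1 -0.1 -0.8]
top
  (0.5602, 0.1683, 0.0814, 0.025, 315)
  (0.5604, -0.2737, 0.0742, 0.0243, 226)
  (0.48, 0.1476, 0.0788, 0.0257, 335)
 tray [array([528.7, 113.5]), array([166.2, 175.4]), np.float64(12.3)] handle [array([551.2,  10.3]), array([14. , 53.3]), np.float64(13.0)] 129
```

View pics/top10.png

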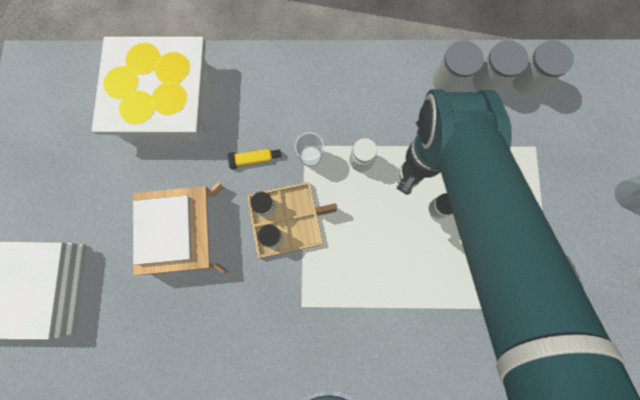

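>>> {"fn": "step_arm", "kwargs": {
  "targets": [
    {"dx":-0.5,"dy":4,"dz":0,"ax":0,"ay":0,"az":0,"hand":0},
    {"dx":-1,"dy":8.7,"dz":0,"ax":0,"ay":0,"az":0,"hand":0},
    {"dx":-1.5,"dy":13.4,"dz":0,"ax":0,"ay":0,"az":0,"hand":0},
    {"dx":-2,"dy":18.1,"dz":0,"ax":0,"ay":0,"az":0,"hand":0},
    {"dx":-2.5,"dy":22.5,"dz":0,"ax":0,"ay":0,"az":0,"hand":0},
    {"dx":-3,"dy":25.5,"dz":0,"ax":0,"ay":0,"az":0,"hand":0},
    {"dx":-3,"dy":25.9,"dz":0,"ax":0,"ay":0,"az":0,"hand":0},
    {"dx":-3,"dy":25.9,"dz":0,"ax":0,"ay":0,"az":0,"hand":0}
  ]
}}

```text
t: 16.2
tcp_pos: [0.5732, 0.0863, 0.1641]
tool_rot: [-1.525, 0.449, -0.446]
ft_force: [-0.3, -0.4, -1.7]
finger_gap: 0.0527
```

>>> {"fn": "step_arm", "kwargs": {
  "targets": [
    {"dx":0,"dy":0,"dz":0,"ax":0,"ay":0,"az":0,"hand":0},
    {"dx":0,"dy":0,"dz":0,"ax":0,"ay":0,"az":0,"hand":0}
  ]
}}

```text
t: 16.4
tcp_pos: [0.5743, 0.0832, 0.1647]
tool_rot: [-1.524, 0.452, -0.451]
ft_force: [0.2, 0.9, -1.5]
finger_gap: 0.0524
```

```bash
python3 loc.py 11 wrist
```

```text
t 16.4 tcp [0.5743 0.0832 0.1647] jaw -33.0 down [-0.001 -0.001 -1.   ] gap 0.0524 q7 -1.01 F [ 0.2  0.9 -1.5]
wrist
  (0.5615, 0.1656, 0.0814, 0.0271, 5846)
  (0.4825, 0.1446, 0.0788, 0.0274, 4674)
```

View pics/wrist11.png

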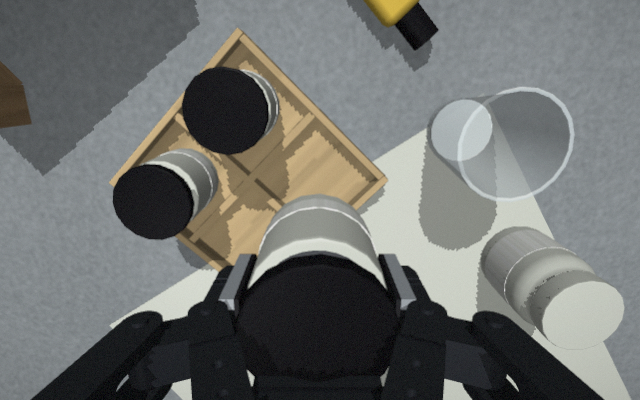

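>>> {"fn": "step_arm", "kwargs": {
  "targets": [
    {"dx":0.1,"dy":0.3,"dz":-4,"ax":0,"ay":0,"az":0,"hand":0},
    {"dx":0.1,"dy":0.3,"dz":-8,"ax":0,"ay":0,"az":0,"hand":0},
    {"dx":0.1,"dy":0.3,"dz":-11,"ax":0,"ay":0,"az":0,"hand":0},
    {"dx":0.1,"dy":0.3,"dz":-12.3,"ax":0,"ay":0,"az":0,"hand":0},
    {"dx":0.1,"dy":0.3,"dz":-13,"ax":0,"ay":0,"az":0,"hand":0},
    {"dx":0.1,"dy":0.3,"dz":-13.3,"ax":0,"ay":0,"az":0,"hand":0},
    {"dx":0.1,"dy":0.3,"dz":-13.3,"ax":0,"ay":0,"az":0,"hand":0}
  ]
}}

```text
t: 17.15
tcp_pos: [0.5764, 0.0882, 0.0341]
tool_rot: [-1.523, 0.448, -0.452]
ft_force: [1.0, -0.3, -2.0]
finger_gap: 0.0526
```

>>> {"fn": "step_arm", "kwargs": {
  "targets": [
    {"dx":0,"dy":0,"dz":0,"ax":0,"ay":0,"az":0,"hand":0.8},
    {"dx":0,"dy":0,"dz":0,"ax":0,"ay":0,"az":0,"hand":0.8},
    {"dx":0,"dy":0,"dz":0,"ax":0,"ay":0,"az":0,"hand":0.8},
    {"dx":0,"dy":0,"dz":3,"ax":0,"ay":0,"az":0,"hand":0.8},
    {"dx":0,"dy":0,"dz":7,"ax":0,"ay":0,"az":0,"hand":0.8},
    {"dx":0,"dy":0,"dz":11,"ax":0,"ay":0,"az":0,"hand":0.8},
    {"dx":0,"dy":0,"dz":13,"ax":0,"ay":0,"az":0,"hand":0.8}
  ]
}}

```text
t: 17.85
tcp_pos: [0.5769, 0.0889, 0.1661]
tool_rot: [-1.521, 0.445, -0.453]
ft_force: [-0.4, 0.2, -0.6]
finger_gap: 0.0678
```

```bash
python3 loc.py 12 wrist top
```

```text
t 17.85 tcp [0.5769 0.0889 0.1661] jaw -32.9 down [ 0.005  0.001 -1.   ] gap 0.0678 q7 -1.02 F [-0.4  0.2 -0.6]
wrist
  (0.5616, 0.1656, 0.0814, 0.027, 5629)
  (0.578, 0.0878, 0.0817, 0.0269, 4552)
  (0.4825, 0.1446, 0.0788, 0.0274, 4578)
top
  (0.5567, 0.1785, 0.0812, 0.0235, 136)
  (0.5604, -0.2794, 0.0742, 0.0238, 234)
  (0.4798, 0.1547, 0.0791, 0.0252, 223)
 tray [array([514.5, 176. ]), array([165.9,  48.8]), np.float64(13.2)] handle [array([535.1, 172.7]), array([12.1,  1.3]), np.float64(80.0)] 7
```

View pics/wrist12.png

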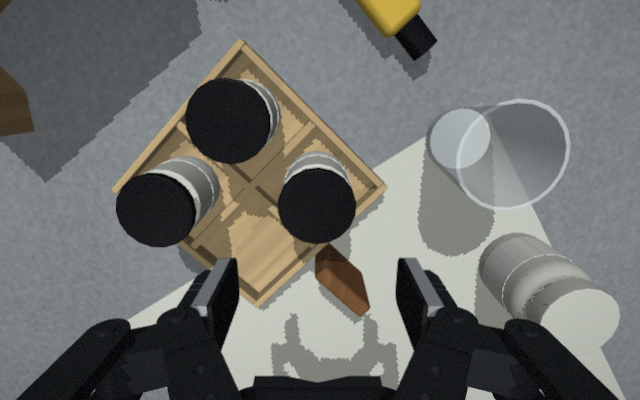

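>>> {"fn": "step_arm", "kwargs": {
  "targets": [
    {"dx":-0.2,"dy":-4,"dz":0,"ax":0,"ay":0,"az":8,"hand":1},
    {"dx":-0.4,"dy":-8.7,"dz":0,"ax":0,"ay":0,"az":16,"hand":1},
    {"dx":-0.6,"dy":-13.4,"dz":0,"ax":0,"ay":0,"az":24,"hand":1},
    {"dx":-0.8,"dy":-18.1,"dz":0,"ax":0,"ay":0,"az":32,"hand":1},
    {"dx":-1,"dy":-22.8,"dz":0,"ax":0,"ay":0,"az":40,"hand":1},
    {"dx":-1.2,"dy":-27.5,"dz":0,"ax":0,"ay":0,"az":48,"hand":1},
    {"dx":-1.4,"dy":-32.2,"dz":0,"ax":0,"ay":0,"az":56,"hand":1},
    {"dx":-1.5,"dy":-36,"dz":0,"ax":0,"ay":0,"az":64,"hand":1}
  ]
}}

```text
t: 18.8
tcp_pos: [0.5585, -0.2748, 0.1603]
tool_rot: [-1.527, -0.427, 0.43]
ft_force: [0.5, -0.3, -0.5]
finger_gap: 0.0852
```

>>> {"fn": "step_arm", "kwargs": {
  "targets": [
    {"dx":0,"dy":-0.8,"dz":0,"ax":0,"ay":0,"az":8,"hand":1},
    {"dx":0,"dy":-0.8,"dz":0,"ax":0,"ay":0,"az":16,"hand":1},
    {"dx":0,"dy":-0.8,"dz":0,"ax":0,"ay":0,"az":24,"hand":1},
    {"dx":0,"dy":-0.8,"dz":0,"ax":0,"ay":0,"az":26,"hand":1},
    {"dx":0,"dy":-0.8,"dz":0,"ax":0,"ay":0,"az":26,"hand":1},
    {"dx":0,"dy":-0.8,"dz":0,"ax":0,"ay":0,"az":26,"hand":1}
  ]
}}

```text
t: 19.4
tcp_pos: [0.5596, -0.2795, 0.161]
tool_rot: [-1.426, -0.776, 0.777]
ft_force: [0.0, 0.4, -0.3]
finger_gap: 0.0854
```

```bash
python3 loc.py 13 wrist
```

```text
t 19.4 tcp [ 0.5596 -0.2795  0.161 ] jaw 57.1 down [-0.002  0.001 -1.   ] gap 0.0854 q7 1.01 F [ 0.   0.4 -0.3]
wrist
  (0.6845, -0.1003, 0.0689, 0.0309, 1463)
  (0.5602, -0.284, 0.0745, 0.0271, 4495)
```

>>> {"fn": "step_arm", "kwargs": {
  "targets": [
    {"dx":0.1,"dy":-0.4,"dz":-5,"ax":0,"ay":0,"az":0,"hand":1},
    {"dx":0.1,"dy":-0.4,"dz":-9,"ax":0,"ay":0,"az":0,"hand":1},
    {"dx":0.1,"dy":-0.4,"dz":-12.5,"ax":0,"ay":0,"az":0,"hand":1},
    {"dx":0.1,"dy":-0.4,"dz":-13.6,"ax":0,"ay":0,"az":0,"hand":1},
    {"dx":0.1,"dy":-0.4,"dz":-13.6,"ax":0,"ay":0,"az":0,"hand":1},
    {"dx":0.1,"dy":-0.4,"dz":-13.6,"ax":0,"ay":0,"az":0,"hand":0},
    {"dx":0.1,"dy":-0.4,"dz":-13.6,"ax":0,"ay":0,"az":0,"hand":0},
    {"dx":0.1,"dy":-0.4,"dz":-13.6,"ax":0,"ay":0,"az":0,"hand":0}
  ]
}}

```text
t: 20.25
tcp_pos: [0.5629, -0.2842, 0.0288]
tool_rot: [-1.431, -0.779, 0.775]
ft_force: [-0.4, 0.1, 5.7]
finger_gap: 0.0524
```

>>> {"fn": "step_arm", "kwargs": {
  "targets": [
    {"dx":0,"dy":0,"dz":0,"ax":0,"ay":0,"az":0,"hand":0},
    {"dx":0,"dy":0,"dz":0,"ax":0,"ay":0,"az":0,"hand":0},
    {"dx":0,"dy":0,"dz":0,"ax":0,"ay":0,"az":0,"hand":0},
    {"dx":0,"dy":0,"dz":3,"ax":0,"ay":0,"az":0,"hand":0},
    {"dx":0,"dy":0,"dz":7,"ax":0,"ay":0,"az":0,"hand":0},
    {"dx":0,"dy":0,"dz":11,"ax":0,"ay":0,"az":0,"hand":0},
    {"dx":0,"dy":0,"dz":14,"ax":0,"ay":0,"az":0,"hand":0},
    {"dx":0,"dy":0,"dz":14,"ax":0,"ay":0,"az":0,"hand":0}
  ]
}}

```text
t: 21.05
tcp_pos: [0.564, -0.2845, 0.1721]
tool_rot: [-1.436, -0.782, 0.774]
ft_force: [1.0, -0.3, -1.1]
finger_gap: 0.0525
```

```bash
python3 loc.py 14 top wrist
```

```text
t 21.05 tcp [ 0.564  -0.2845  0.1721] jaw 57.1 down [ 0.008 -0.005 -1.   ] gap 0.0525 q7 1.02 F [ 1.  -0.3 -1.1]
top
  (0.5767, 0.09, 0.0817, 0.0253, 322)
  (0.5595, 0.168, 0.0815, 0.0257, 332)
  (0.481, 0.1479, 0.079, 0.0265, 356)
 tray [array([528.8, 113.6]), array([166.5, 175.4]), np.float64(12.5)] handle [array([550.8,  10.6]), array([13.9, 53.7]), np.float64(14.0)] 127
wrist
  (0.6885, -0.1054, 0.0695, 0.0302, 550)
```

View pics/wrist14.png

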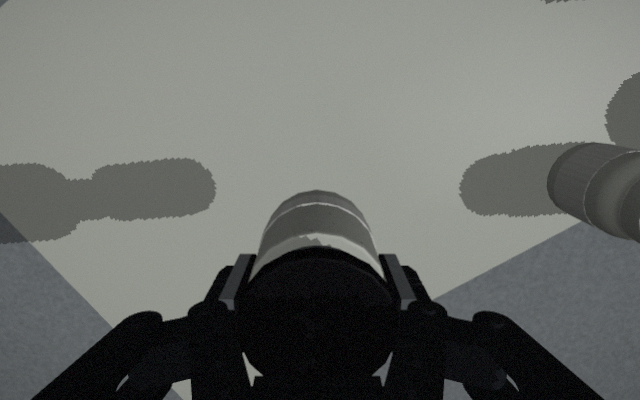

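>>> {"fn": "step_arm", "kwargs": {
  "targets": [
    {"dx":-0.7,"dy":4,"dz":0,"ax":0,"ay":0,"az":0,"hand":0},
    {"dx":-1.6,"dy":8.8,"dz":0,"ax":0,"ay":0,"az":0,"hand":0},
    {"dx":-2.5,"dy":13.6,"dz":0,"ax":0,"ay":0,"az":0,"hand":0},
    {"dx":-3.4,"dy":18.4,"dz":0,"ax":0,"ay":0,"az":0,"hand":0},
    {"dx":-4.3,"dy":23.2,"dz":0,"ax":0,"ay":0,"az":0,"hand":0},
    {"dx":-5.2,"dy":28,"dz":0,"ax":0,"ay":0,"az":0,"hand":0},
    {"dx":-6,"dy":32.5,"dz":0,"ax":0,"ay":0,"az":0,"hand":0},
    {"dx":-6.5,"dy":35.2,"dz":0,"ax":0,"ay":0,"az":0,"hand":0}
  ]
}}

```text
t: 22.0
tcp_pos: [0.494, 0.0719, 0.1652]
tool_rot: [-1.424, -0.779, 0.782]
ft_force: [0.7, 1.0, -1.7]
finger_gap: 0.0525
```

>>> {"fn": "step_arm", "kwargs": {
  "targets": [
    {"dx":0,"dy":0,"dz":0,"ax":0,"ay":0,"az":0,"hand":0},
    {"dx":0,"dy":0,"dz":0,"ax":0,"ay":0,"az":0,"hand":0},
    {"dx":0,"dy":0,"dz":0,"ax":0,"ay":0,"az":0,"hand":0}
  ]
}}

```text
t: 22.3
tcp_pos: [0.496, 0.0667, 0.1654]
tool_rot: [-1.428, -0.774, 0.777]
ft_force: [-0.1, -0.3, -1.0]
finger_gap: 0.0525
```

```bash
python3 loc.py 15 wrist
```

```text
t 22.3 tcp [0.496  0.0667 0.1654] jaw 57.0 down [-0.002 -0.001 -1.   ] gap 0.0525 q7 0.39 F [-0.1 -0.3 -1. ]
wrist
  (0.4806, 0.1442, 0.079, 0.0269, 5545)
  (0.5597, 0.1651, 0.0812, 0.0273, 4767)
  (0.5746, 0.099, 0.0815, 0.0264, 1330)
```

View pics/wrist15.png

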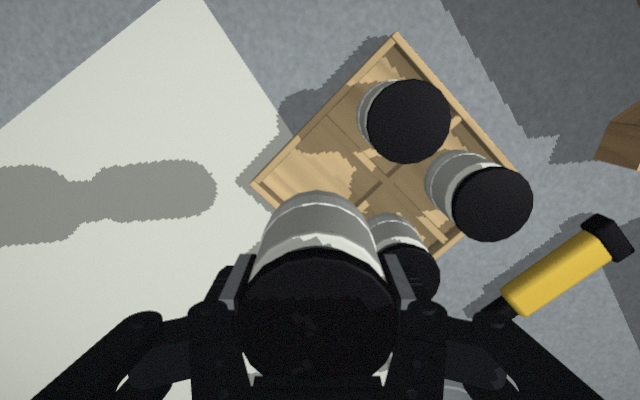

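>>> {"fn": "step_arm", "kwargs": {
  "targets": [
    {"dx":0.1,"dy":0.2,"dz":-4,"ax":0,"ay":0,"az":0,"hand":0},
    {"dx":0.1,"dy":0.2,"dz":-8,"ax":0,"ay":0,"az":0,"hand":0},
    {"dx":0.1,"dy":0.2,"dz":-11,"ax":0,"ay":0,"az":0,"hand":0},
    {"dx":0.1,"dy":0.2,"dz":-12.3,"ax":0,"ay":0,"az":0,"hand":0},
    {"dx":0.1,"dy":0.2,"dz":-13,"ax":0,"ay":0,"az":0,"hand":0},
    {"dx":0.1,"dy":0.2,"dz":-13.3,"ax":0,"ay":0,"az":0,"hand":0},
    {"dx":0.1,"dy":0.2,"dz":-13.3,"ax":0,"ay":0,"az":0,"hand":0}
  ]
}}

```text
t: 23.05
tcp_pos: [0.4982, 0.0702, 0.0348]
tool_rot: [-1.429, -0.778, 0.776]
ft_force: [0.1, -0.1, -1.1]
finger_gap: 0.0525
```

>>> {"fn": "step_arm", "kwargs": {
  "targets": [
    {"dx":0,"dy":0,"dz":0,"ax":0,"ay":0,"az":0,"hand":0.8},
    {"dx":0,"dy":0,"dz":0,"ax":0,"ay":0,"az":0,"hand":0.8},
    {"dx":0,"dy":0,"dz":0,"ax":0,"ay":0,"az":0,"hand":0.8},
    {"dx":0,"dy":0,"dz":3,"ax":0,"ay":0,"az":0,"hand":0.8},
    {"dx":0,"dy":0,"dz":7,"ax":0,"ay":0,"az":0,"hand":0.8},
    {"dx":0,"dy":0,"dz":11,"ax":0,"ay":0,"az":0,"hand":0},
    {"dx":0,"dy":0,"dz":11,"ax":0,"ay":0,"az":0,"hand":0},
    {"dx":0,"dy":0,"dz":11,"ax":0,"ay":0,"az":0,"hand":0}
  ],
  "grip_force": 30
}}

```text
t: 23.85
tcp_pos: [0.4978, 0.0699, 0.1441]
tool_rot: [-1.429, -0.778, 0.776]
ft_force: [-0.0, 0.4, -0.8]
finger_gap: 0.0255
```

>>> {"fn": "step_arm", "kwargs": {
  "targets": [
    {"dx":0,"dy":0,"dz":0,"ax":0,"ay":0,"az":0,"hand":0},
    {"dx":0,"dy":0,"dz":0,"ax":0,"ay":0,"az":0,"hand":0},
    {"dx":0,"dy":0,"dz":0,"ax":0,"ay":0,"az":0,"hand":0},
    {"dx":0,"dy":0,"dz":0,"ax":0,"ay":0,"az":0,"hand":0}
  ]
}}

```text
t: 24.25
tcp_pos: [0.4969, 0.0704, 0.1426]
tool_rot: [-1.426, -0.777, 0.778]
ft_force: [1.4, 0.1, -0.0]
finger_gap: -0.0002
```

```bash
python3 loc.py 16 wrist
```

```text
t 24.25 tcp [0.4969 0.0704 0.1426] jaw 57.2 down [-0.001  0.    -1.   ] gap -0.0002 q7 0.36 F [ 1.4  0.1 -0. ]
wrist
  (0.4805, 0.1442, 0.079, 0.027, 6726)
  (0.4959, 0.0701, 0.0805, 0.0268, 5295)
  (0.5596, 0.1651, 0.0811, 0.0277, 5735)
  (0.5739, 0.0885, 0.0816, 0.0273, 3262)
```

View pics/wrist16.png

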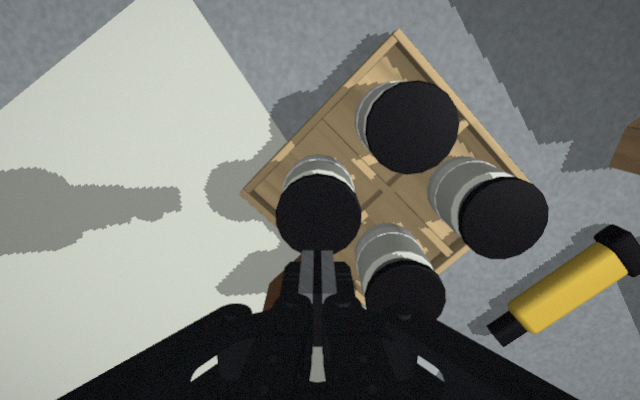

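>>> {"fn": "step_arm", "kwargs": {
  "targets": [
    {"dx":0,"dy":0,"dz":-3,"ax":0,"ay":0,"az":0,"hand":0},
    {"dx":0,"dy":0,"dz":-5,"ax":0,"ay":0,"az":0,"hand":0},
    {"dx":0,"dy":0,"dz":-5.8,"ax":0,"ay":0,"az":0,"hand":0},
    {"dx":0,"dy":0,"dz":-6.2,"ax":0,"ay":0,"az":0,"hand":0},
    {"dx":0,"dy":0,"dz":-6.6,"ax":0,"ay":0,"az":0,"hand":0},
    {"dx":0,"dy":0,"dz":-7.0,"ax":0,"ay":0,"az":0,"hand":0},
    {"dx":0,"dy":0,"dz":-7.2,"ax":0,"ay":0,"az":0,"hand":0},
    {"dx":0,"dy":0,"dz":-7.2,"ax":0,"ay":0,"az":0,"hand":0}
  ]
}}

```text
t: 25.1
tcp_pos: [0.4973, 0.0706, 0.0723]
tool_rot: [-1.428, -0.778, 0.777]
ft_force: [-1.7, 0.1, 4.3]
finger_gap: -0.0001
```

>>> {"fn": "step_arm", "kwargs": {
  "targets": [
    {"dx":0,"dy":0,"dz":-0.2,"ax":0,"ay":0,"az":0,"hand":0},
    {"dx":0,"dy":0,"dz":-0.2,"ax":0,"ay":0,"az":0,"hand":0}
  ]
}}

```text
t: 25.3
tcp_pos: [0.4973, 0.0705, 0.0703]
tool_rot: [-1.428, -0.777, 0.777]
ft_force: [-2.0, -0.1, 6.3]
finger_gap: 0.0004
```

>>> {"fn": "step_arm", "kwargs": {
  "targets": [
    {"dx":0,"dy":0,"dz":-0.2,"ax":0,"ay":0,"az":0,"hand":0},
    {"dx":0,"dy":0,"dz":-0.2,"ax":0,"ay":0,"az":0,"hand":0}
  ]
}}

```text
t: 25.5
tcp_pos: [0.4974, 0.0706, 0.07]
tool_rot: [-1.43, -0.777, 0.778]
ft_force: [-9.2, -2.1, 23.5]
finger_gap: 0.0003
```

>>> {"fn": "step_arm", "kwargs": {
  "targets": [
    {"dx":0,"dy":0,"dz":-0.2,"ax":0,"ay":0,"az":0,"hand":0},
    {"dx":0,"dy":0,"dz":-0.2,"ax":0,"ay":0,"az":0,"hand":0}
  ]
}}

```text
t: 25.7
tcp_pos: [0.4976, 0.0707, 0.0698]
tool_rot: [-1.432, -0.778, 0.779]
ft_force: [-14.4, -4.4, 44.1]
finger_gap: -0.0001
```

>>> {"fn": "step_arm", "kwargs": {
  "targets": [
    {"dx":0,"dy":0,"dz":3.5,"ax":0,"ay":0,"az":0,"hand":0},
    {"dx":0,"dy":0,"dz":4,"ax":0,"ay":0,"az":0,"hand":0},
    {"dx":4,"dy":0.9,"dz":4,"ax":0,"ay":0,"az":0,"hand":0},
    {"dx":7.8,"dy":1.8,"dz":4,"ax":0,"ay":0,"az":0,"hand":0},
    {"dx":7.8,"dy":1.8,"dz":4,"ax":0,"ay":0,"az":0,"hand":0},
    {"dx":7.8,"dy":1.8,"dz":3,"ax":0,"ay":0,"az":0,"hand":0},
    {"dx":7.8,"dy":1.8,"dz":2,"ax":0,"ay":0,"az":0,"hand":0},
    {"dx":7.8,"dy":1.8,"dz":1.6,"ax":0,"ay":0,"az":0,"hand":0}
  ]
}}

```text
t: 26.5
tcp_pos: [0.5737, 0.0879, 0.0801]
tool_rot: [-1.427, -0.775, 0.779]
ft_force: [-3.4, -1.2, 8.5]
finger_gap: 0.0001
```

>>> {"fn": "step_arm", "kwargs": {
  "targets": [
    {"dx":0,"dy":0,"dz":-0.3,"ax":0,"ay":0,"az":0,"hand":0},
    {"dx":0,"dy":0,"dz":-0.6,"ax":0,"ay":0,"az":0,"hand":0},
    {"dx":0,"dy":0,"dz":-0.9,"ax":0,"ay":0,"az":0,"hand":0},
    {"dx":0,"dy":0,"dz":-1.1,"ax":0,"ay":0,"az":0,"hand":0},
    {"dx":0,"dy":0,"dz":-1.2,"ax":0,"ay":0,"az":0,"hand":0},
    {"dx":0,"dy":0,"dz":-1.2,"ax":0,"ay":0,"az":0,"hand":0}
  ]
}}

```text
t: 27.1
tcp_pos: [0.5738, 0.0879, 0.0701]
tool_rot: [-1.428, -0.776, 0.78]
ft_force: [-4.7, -1.7, 11.1]
finger_gap: -0.0
```

>>> {"fn": "step_arm", "kwargs": {
  "targets": [
    {"dx":0,"dy":0,"dz":-0.2,"ax":0,"ay":0,"az":0,"hand":0},
    {"dx":0,"dy":0,"dz":-0.2,"ax":0,"ay":0,"az":0,"hand":0}
  ]
}}

```text
t: 27.3
tcp_pos: [0.574, 0.088, 0.0699]
tool_rot: [-1.43, -0.776, 0.78]
ft_force: [-9.2, -4.9, 26.9]
finger_gap: 0.0001
```

>>> {"fn": "step_arm", "kwargs": {
  "targets": [
    {"dx":0,"dy":0,"dz":3.5,"ax":0,"ay":0,"az":0,"hand":0},
    {"dx":0,"dy":0,"dz":4,"ax":0,"ay":0,"az":0,"hand":0},
    {"dx":-0.7,"dy":4,"dz":4,"ax":0,"ay":0,"az":0,"hand":0},
    {"dx":-1.4,"dy":7.8,"dz":4,"ax":0,"ay":0,"az":0,"hand":0},
    {"dx":-1.4,"dy":7.8,"dz":4,"ax":0,"ay":0,"az":0,"hand":0},
    {"dx":-1.4,"dy":7.8,"dz":3,"ax":0,"ay":0,"az":0,"hand":0},
    {"dx":-1.4,"dy":7.8,"dz":2,"ax":0,"ay":0,"az":0,"hand":0},
    {"dx":-1.4,"dy":7.8,"dz":1.6,"ax":0,"ay":0,"az":0,"hand":0}
  ]
}}

```text
t: 28.1
tcp_pos: [0.5605, 0.1641, 0.0812]
tool_rot: [-1.428, -0.773, 0.778]
ft_force: [-2.2, -1.4, 7.9]
finger_gap: 0.0001
```

>>> {"fn": "step_arm", "kwargs": {
  "targets": [
    {"dx":0,"dy":0,"dz":-0.3,"ax":0,"ay":0,"az":0,"hand":0},
    {"dx":0,"dy":0,"dz":-0.6,"ax":0,"ay":0,"az":0,"hand":0},
    {"dx":0,"dy":0,"dz":-0.9,"ax":0,"ay":0,"az":0,"hand":0},
    {"dx":0,"dy":0,"dz":-1.2,"ax":0,"ay":0,"az":0,"hand":0},
    {"dx":0,"dy":0,"dz":-1.4,"ax":0,"ay":0,"az":0,"hand":0},
    {"dx":0,"dy":0,"dz":-1.4,"ax":0,"ay":0,"az":0,"hand":0}
  ]
}}

```text
t: 28.7
tcp_pos: [0.561, 0.1645, 0.0702]
tool_rot: [-1.43, -0.774, 0.778]
ft_force: [-4.8, -3.5, 14.1]
finger_gap: 0.0
```

>>> {"fn": "step_arm", "kwargs": {
  "targets": [
    {"dx":0,"dy":0,"dz":-0.2,"ax":0,"ay":0,"az":0,"hand":0},
    {"dx":0,"dy":0,"dz":-0.2,"ax":0,"ay":0,"az":0,"hand":0}
  ]
}}

```text
t: 28.9
tcp_pos: [0.5612, 0.1645, 0.07]
tool_rot: [-1.432, -0.774, 0.778]
ft_force: [-10.4, -6.3, 29.3]
finger_gap: -0.0002
```

>>> {"fn": "step_arm", "kwargs": {
  "targets": [
    {"dx":0,"dy":0,"dz":3.5,"ax":0,"ay":0,"az":0,"hand":0},
    {"dx":0,"dy":0,"dz":4,"ax":0,"ay":0,"az":0,"hand":0},
    {"dx":-4,"dy":-0.9,"dz":4,"ax":0,"ay":0,"az":0,"hand":0},
    {"dx":-8,"dy":-1.9,"dz":4,"ax":0,"ay":0,"az":0,"hand":0},
    {"dx":-8,"dy":-1.9,"dz":4,"ax":0,"ay":0,"az":0,"hand":0},
    {"dx":-8,"dy":-1.9,"dz":3,"ax":0,"ay":0,"az":0,"hand":0},
    {"dx":-8,"dy":-1.9,"dz":2,"ax":0,"ay":0,"az":0,"hand":0},
    {"dx":-8,"dy":-1.9,"dz":1.6,"ax":0,"ay":0,"az":0,"hand":0}
  ]
}}

```text
t: 29.7
tcp_pos: [0.4815, 0.1471, 0.0816]
tool_rot: [-1.427, -0.775, 0.777]
ft_force: [-0.6, 0.2, 1.2]
finger_gap: -0.0001
```

>>> {"fn": "step_arm", "kwargs": {
  "targets": [
    {"dx":0,"dy":0,"dz":-0.3,"ax":0,"ay":0,"az":0,"hand":0},
    {"dx":0,"dy":0,"dz":-0.6,"ax":0,"ay":0,"az":0,"hand":0},
    {"dx":0,"dy":0,"dz":-0.9,"ax":0,"ay":0,"az":0,"hand":0},
    {"dx":0,"dy":0,"dz":-1.2,"ax":0,"ay":0,"az":0,"hand":0},
    {"dx":0,"dy":0,"dz":-1.4,"ax":0,"ay":0,"az":0,"hand":0},
    {"dx":0,"dy":0,"dz":-1.4,"ax":0,"ay":0,"az":0,"hand":0}
  ]
}}

```text
t: 30.3
tcp_pos: [0.4816, 0.1476, 0.07]
tool_rot: [-1.428, -0.777, 0.777]
ft_force: [-2.9, -1.4, 11.4]
finger_gap: -0.0001
```

>>> {"fn": "step_arm", "kwargs": {
  "targets": [
    {"dx":0,"dy":0,"dz":-0.2,"ax":0,"ay":0,"az":0,"hand":0},
    {"dx":0,"dy":0,"dz":-0.2,"ax":0,"ay":0,"az":0,"hand":0}
  ]
}}

```text
t: 30.5
tcp_pos: [0.4818, 0.1478, 0.0698]
tool_rot: [-1.43, -0.778, 0.778]
ft_force: [-8.0, -4.2, 29.7]
finger_gap: 0.0001
```

>>> {"fn": "step_arm", "kwargs": {
  "targets": [
    {"dx":0,"dy":0,"dz":4,"ax":0,"ay":0,"az":0,"hand":0.2},
    {"dx":0,"dy":0,"dz":8,"ax":0,"ay":0,"az":0,"hand":1},
    {"dx":1,"dy":-2,"dz":11,"ax":0,"ay":0,"az":-8,"hand":1},
    {"dx":3,"dy":-6,"dz":12,"ax":0,"ay":0,"az":-16,"hand":1},
    {"dx":5,"dy":-10,"dz":12,"ax":0,"ay":0,"az":-24,"hand":1},
    {"dx":7.2,"dy":-15.1,"dz":12,"ax":0,"ay":0,"az":-32,"hand":1},
    {"dx":7.2,"dy":-15.1,"dz":12,"ax":0,"ay":0,"az":-40,"hand":1},
    {"dx":7.2,"dy":-15.1,"dz":12,"ax":0,"ay":0,"az":-44.6,"hand":1}
  ]
}}

```text
t: 31.3
tcp_pos: [0.5543, -0.0064, 0.1869]
tool_rot: [-1.565, -0.165, 0.164]
ft_force: [-0.3, 1.4, -0.1]
finger_gap: 0.0854
```

>>> {"fn": "step_arm", "kwargs": {
  "targets": [
    {"dx":0,"dy":0,"dz":0,"ax":0,"ay":0,"az":0,"hand":1},
    {"dx":0,"dy":0,"dz":0,"ax":0,"ay":0,"az":0,"hand":1},
    {"dx":0,"dy":0,"dz":0,"ax":0,"ay":0,"az":0,"hand":1}
  ]
}}

```text
t: 31.6
tcp_pos: [0.5532, -0.0031, 0.1873]
tool_rot: [-1.564, -0.174, 0.174]
ft_force: [-0.3, 0.2, -0.5]
finger_gap: 0.0853
```

```bash
python3 loc.py 17 wrist top
```

```text
t 31.6 tcp [ 0.5532 -0.0031  0.1873] jaw 12.7 down [ 0.  0. -1.] gap 0.0853 q7 -0.13 F [-0.3  0.2 -0.5]
wrist
  (0.4977, 0.0693, 0.0699, 0.0271, 1565)
  (0.577, 0.0866, 0.0699, 0.027, 1567)
  (0.6773, 0.0757, 0.0773, 0.0057, 64)
  (0.7089, 0.0797, 0.0737, 0.0088, 63)
  (0.5459, 0.0089, 0.0592, 0.0268, 186)
  (0.6607, -0.0883, 0.0612, 0.0166, 169)
top
 tray [array([530.3, 107.2]), array([166.6, 188.4]), np.float64(12.5)] handle [array([547.2,  27. ]), array([13.5, 19.2]), np.float64(14.7)] 43
```

View pics/wrist17.png

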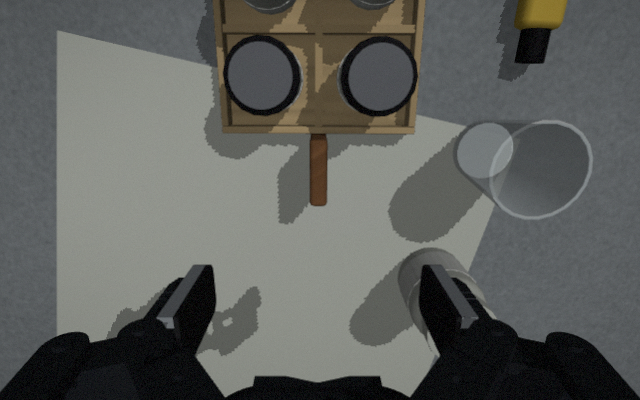

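View pics/top17.png

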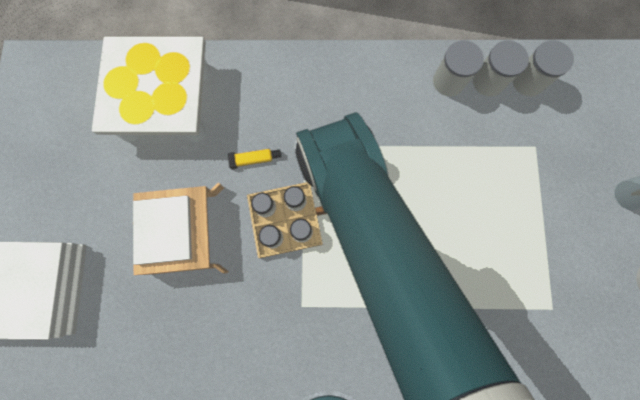

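```bash
cat >> h.py <<'E'
def lidz(W,c):
    d=np.hypot(W[...,0]-c[0],W[...,1]-c[1]);w=W[(d<0.018)&(W[...,2]>0.05)];return round(float(np.median(w[:,2])),4),len(w)
E
python3 - <<'E'
from h import *
m=robot.camera_model('wrist')
for u,v,z in((318,206,.06),(318,136,.06),(222,133,.022),(414,132,.022)): print(np.round(onplane(m,u,v,z),4))
p,d,m=snap('top','top18.png');W=cloud(d,m)
for c in((.4818,.1478),(.561,.1655),(.5755,.088),(.497,.07)):print(lidz(W,c))
E
```

```text
[ 0.5576 -0.0183  0.06  ]
[0.5453 0.0364 0.06  ]
[0.4651 0.0159 0.022 ]
[0.6265 0.0529 0.022 ]
(0.0742, 175)
(0.0745, 167)
(0.0743, 162)
(0.0742, 177)
```

Run:
```python
from h import *
p,d,m=snap('wrist','wrist19.png');W=cloud(d,m)
for c in((75,262),(75,235),(75,225),(75,290),(75,378),(50,262),(105,262),(112,262)):
    print(c,p[c],np.round(W[c],4), d[c])
p,d,m=snap('top','top19.png');W=cloud(d,m)
z=W[...,2];print(np.round(z[190:240:3,250:318:4]*1000))
```

```text
(75, 262) [79 80 84] [0.4986 0.0701 0.0749] 0.24039792
(75, 235) [78 81 83] [0.4805 0.0661 0.0743] 0.24100102
(75, 225) [0 2 0] [0.4727 0.0645 0.0694] 0.24561992
(75, 290) [80 80 85] [0.5172 0.0743 0.0744] 0.24090132
(75, 378) [77 79 83] [0.5757 0.0873 0.0746] 0.2406585
(50, 262) [76 78 81] [0.4958 0.0857 0.0741] 0.23635861
(105, 262) [81 81 85] [0.502  0.0506 0.0747] 0.24659994
(112, 262) [7 3 5] [0.5022 0.0455 0.0702] 0.2524872
[[ 0. -0.  2. -2. -4. 21. 20. 19. 12. 69. 73. 73. 76. 71.  7. 21. -1.]
 [-0. 20. 21. 71. 70.  7.  7. 18.  9. 74. 72. 73. 74. 74.  3. 24.  2.]
 [19. 69. 74. 75. 73. 71.  5.  7.  7. 75. 76. 74. 76. 72.  4.  5. -1.]
 [19. 74. 76. 74. 76. 68.  4.  9.  3. 73. 75. 73. 74. 72. 31.  2.  4.]
 [19. 74. 76. 74. 74. 75. 40.  6. 18. 70. 73. 74. 73. 69. 20.  7. -1.]
 [25. 76. 75. 75. 75. 75. 45.  4. 20.  8. 70. 66. 70. 52.  3.  6. 22.]
 [22. 70. 76. 74. 71. 70. 39.  6. 20.  7. 33. 53. 45. 25.  8.  5. 24.]
 [21.  5. 70. 71. 72. 57. 20.  3. 20.  7.  5.  4.  3.  6.  6.  4. 22.]
 [-0.  7. 27. 62. 56. nan  2.  5.  5.  5.  6.  7.  9. 19. 18. 19. 19.]
 [ 1.  8.  4.  6.  5.  5.  7.  6.  5.  3. 21. 19. 18.  1.  6.  5.  3.]
 [-1. 17.  5.  7.  5.  6. 20. 18. 20. 16.  8.  6. 68. 75. 69.  5.  8.]
 [ 1. 22.  5. 16. 20. 22.  5.  6.  6. 21.  8. 73. 76. 71. 72.  7.  4.]
 [-1. 21. 12.  5. 70. 73. 69.  4.  5. 20.  6. 73. 75. 74. 77. 70.  9.]
 [ 2. 19.  5. 71. 79. 75. 75. 71.  4. 20. 69. 73. 75. 73. 73. 69.  7.]
 [ 2. 25.  6. 74. 78. 76. 75. 69.  7. 20. 69. 78. 74. 72. 73. 70.  5.]
 [ 2. 21.  4. 75. 72. 77. 75. 75. 34.  8.  7. 75. 75. 72. 76. 66.  8.]
 [-1.  1.  5. 72. 73. 74. 73. 70. 37.  4.  8. 71. 65. 69. 72. 20.  6.]]
```

>>> {"fn": "step_arm", "kwargs": {
  "targets": [
    {"dx":0.1,"dy":-0.1,"dz":-4,"ax":0,"ay":0,"az":0,"hand":1},
    {"dx":0.1,"dy":-0.1,"dz":-8,"ax":0,"ay":0,"az":0,"hand":1},
    {"dx":0.1,"dy":-0.1,"dz":-12,"ax":0,"ay":0,"az":0,"hand":1},
    {"dx":0.1,"dy":-0.1,"dz":-14.5,"ax":0,"ay":0,"az":0,"hand":1},
    {"dx":0.1,"dy":-0.1,"dz":-15.5,"ax":0,"ay":0,"az":0,"hand":1},
    {"dx":0.1,"dy":-0.1,"dz":-15.5,"ax":0,"ay":0,"az":0,"hand":1},
    {"dx":0.1,"dy":-0.1,"dz":-15.5,"ax":0,"ay":0,"az":0,"hand":1}
  ]
}}

```text
t: 32.6
tcp_pos: [0.5552, -0.0044, 0.0334]
tool_rot: [-1.564, -0.173, 0.17]
ft_force: [0.4, -0.3, 0.4]
finger_gap: 0.0854
```

>>> {"fn": "step_arm", "kwargs": {
  "targets": [
    {"dx":0,"dy":0,"dz":0,"ax":0,"ay":0,"az":0,"hand":0},
    {"dx":0,"dy":0,"dz":0,"ax":0,"ay":0,"az":0,"hand":0},
    {"dx":0,"dy":0,"dz":0,"ax":0,"ay":0,"az":0,"hand":0},
    {"dx":0,"dy":0,"dz":0,"ax":0,"ay":0,"az":0,"hand":0},
    {"dx":0,"dy":0,"dz":0,"ax":0,"ay":0,"az":0,"hand":0},
    {"dx":0,"dy":0,"dz":0,"ax":0,"ay":0,"az":0,"hand":0},
    {"dx":0,"dy":0,"dz":0,"ax":0,"ay":0,"az":0,"hand":0}
  ],
  "grip_force": 70
}}

```text
t: 33.3
tcp_pos: [0.5545, -0.0048, 0.0327]
tool_rot: [-1.564, -0.172, 0.171]
ft_force: [-0.9, -0.3, 5.9]
finger_gap: 0.0131
```

```bash
python3 loc.py 20 wrist top
```

```text
t 33.3 tcp [ 0.5545 -0.0048  0.0327] jaw 12.5 down [ 0.001 -0.    -1.   ] gap 0.0131 q7 -0.28 F [-0.9 -0.3  5.9]
wrist
  (0.4976, 0.0652, 0.0698, 0.0274, 5266)
  (0.5771, 0.082, 0.0698, 0.0273, 5374)
  (0.5459, 0.0287, 0.0574, 0.0082, 143)
  (0.5547, -0.0044, 0.0846, 0.0447, 8512)
top
 tray [array([528.9, 113.3]), array([166.7, 175. ]), np.float64(12.4)] handle [array([545.6,  31.8]), array([15.6,  9.6]), np.float64(36.6)] 25
```

View pics/wrist20.png

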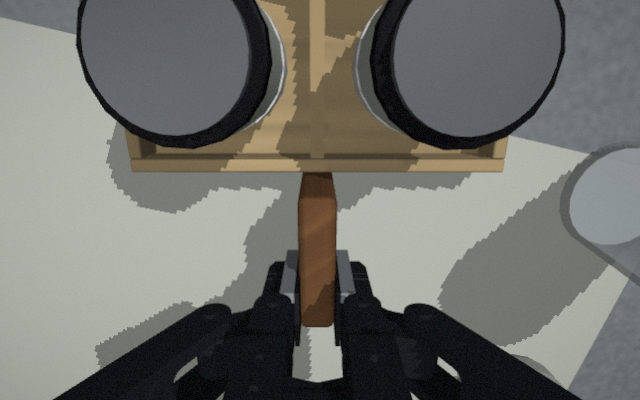

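>>> {"fn": "step_arm", "kwargs": {
  "targets": [
    {"dx":-0.2,"dy":0.5,"dz":0,"ax":0,"ay":0,"az":-0.8,"hand":0},
    {"dx":-0.5,"dy":1.3,"dz":0,"ax":0,"ay":0,"az":-1.6,"hand":0},
    {"dx":-0.9,"dy":2.2,"dz":0,"ax":0,"ay":0,"az":-2.6,"hand":0},
    {"dx":-1.3,"dy":3.2,"dz":0,"ax":0,"ay":0,"az":-3.6,"hand":0},
    {"dx":-1.7,"dy":4.2,"dz":0,"ax":0,"ay":0,"az":-4.6,"hand":0},
    {"dx":-2.2,"dy":5.2,"dz":0,"ax":0,"ay":0,"az":-5.5,"hand":0},
    {"dx":-2.5,"dy":6,"dz":0,"ax":0,"ay":0,"az":-6,"hand":0},
    {"dx":-2.7,"dy":6.4,"dz":0,"ax":0,"ay":0,"az":-6.4,"hand":0}
  ]
}}

```text
t: 34.25
tcp_pos: [0.5282, 0.0573, 0.0327]
tool_rot: [-1.572, -0.084, 0.082]
ft_force: [2.7, -6.9, 5.0]
finger_gap: 0.0124
```

>>> {"fn": "step_arm", "kwargs": {
  "targets": [
    {"dx":0,"dy":0,"dz":0,"ax":0,"ay":0,"az":0,"hand":0},
    {"dx":0,"dy":0,"dz":0,"ax":0,"ay":0,"az":0,"hand":0}
  ]
}}

```text
t: 34.45
tcp_pos: [0.5279, 0.0579, 0.0327]
tool_rot: [-1.571, -0.084, 0.082]
ft_force: [0.5, -4.6, 5.9]
finger_gap: 0.0129
```

```bash
python3 loc.py 21 wrist top
python3 - <<'E'
import cv2
p=cv2.imread('pics/top21.png');cv2.imwrite('pics/z21.png',cv2.resize(p[160:290,120:340],None,fx=3.5,fy=3.5,interpolation=cv2.INTER_CUBIC))
E
```

```text
t 34.45 tcp [0.5279 0.0579 0.0327] jaw 6.0 down [ 0.001 -0.002 -1.   ] gap 0.0129 q7 -0.5 F [ 0.5 -4.6  5.9]
wrist
  (0.4802, 0.1329, 0.0698, 0.0274, 5267)
  (0.5611, 0.1404, 0.0698, 0.0274, 5376)
  (0.5284, 0.0586, 0.0849, 0.0449, 8429)
top
 tray [array([515. , 183.1]), array([166.4, 166.3]), np.float64(6.3)] handle [array([564.4, 205.8]), array([14.3,  2.5]), np.float64(30.8)] 8
```

View pics/wrist21.png

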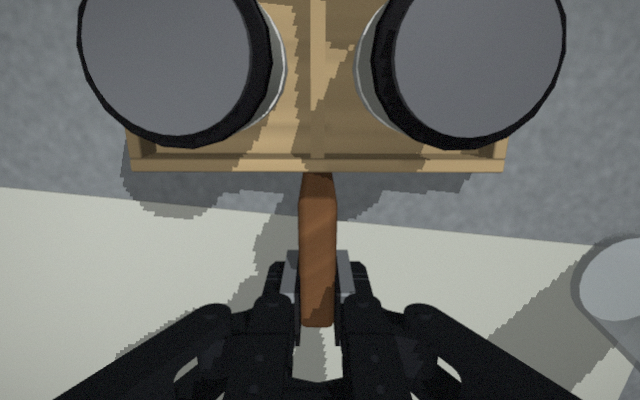

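View pics/z21.png

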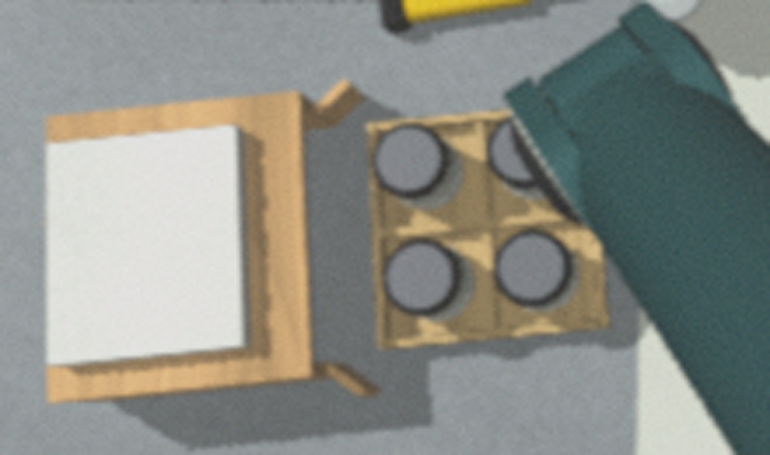

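>>> {"fn": "step_arm", "kwargs": {
  "targets": [
    {"dx":-0.1,"dy":0.5,"dz":0,"ax":0,"ay":0,"az":-0.2,"hand":0},
    {"dx":-0.2,"dy":1.3,"dz":0,"ax":0,"ay":0,"az":-0.2,"hand":0},
    {"dx":-0.3,"dy":2.2,"dz":0,"ax":0,"ay":0,"az":-0.2,"hand":0},
    {"dx":-0.4,"dy":3.1,"dz":0,"ax":0,"ay":0,"az":-0.2,"hand":0},
    {"dx":-0.5,"dy":4,"dz":0,"ax":0,"ay":0,"az":-0.2,"hand":0},
    {"dx":-0.6,"dy":4.8,"dz":0,"ax":0,"ay":0,"az":-0.2,"hand":0},
    {"dx":-0.7,"dy":5.5,"dz":0,"ax":0,"ay":0,"az":-0.2,"hand":0},
    {"dx":-0.7,"dy":6,"dz":0,"ax":0,"ay":0,"az":-0.2,"hand":0}
  ]
}}

```text
t: 35.4
tcp_pos: [0.5212, 0.1161, 0.0327]
tool_rot: [-1.574, -0.08, 0.079]
ft_force: [1.4, -10.9, 8.3]
finger_gap: 0.0129
```

```bash
python3 loc.py 22 wrist
```

```text
t 35.4 tcp [0.5212 0.1161 0.0327] jaw 5.8 down [ 0.001 -0.005 -1.   ] gap 0.0129 q7 -0.62 F [  1.4 -10.9   8.3]
wrist
  (0.4735, 0.1911, 0.0698, 0.0273, 5199)
  (0.5545, 0.1985, 0.0698, 0.0272, 5304)
  (0.4969, 0.1141, 0.0854, 0.0205, 4123)
  (0.5461, 0.1196, 0.0853, 0.0203, 4112)
```

View pics/wrist22.png

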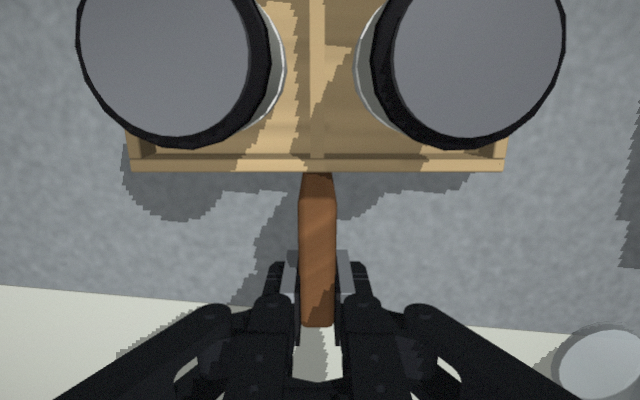

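>>> {"fn": "step_arm", "kwargs": {
  "targets": [
    {"dx":-0.1,"dy":0.6,"dz":0,"ax":0,"ay":0,"az":0,"hand":0},
    {"dx":-0.2,"dy":1.6,"dz":0,"ax":0,"ay":0,"az":0,"hand":0},
    {"dx":-0.3,"dy":2.7,"dz":0,"ax":0,"ay":0,"az":0,"hand":0},
    {"dx":-0.4,"dy":3.8,"dz":0,"ax":0,"ay":0,"az":0,"hand":0},
    {"dx":-0.5,"dy":4.9,"dz":0,"ax":0,"ay":0,"az":0,"hand":0},
    {"dx":-0.6,"dy":6,"dz":0,"ax":0,"ay":0,"az":0,"hand":0},
    {"dx":-0.8,"dy":7,"dz":0,"ax":0,"ay":0,"az":0,"hand":0},
    {"dx":-0.9,"dy":8,"dz":0,"ax":0,"ay":0,"az":0,"hand":0}
  ]
}}

```text
t: 36.25
tcp_pos: [0.5127, 0.1955, 0.0327]
tool_rot: [-1.575, -0.079, 0.078]
ft_force: [0.7, -11.0, 9.9]
finger_gap: 0.0128
```

```bash
python3 loc.py 23 wrist side
```

```text
t 36.25 tcp [0.5127 0.1955 0.0327] jaw 5.8 down [ 0.001 -0.006 -1.   ] gap 0.0128 q7 -0.75 F [  0.7 -11.    9.9]
wrist
  (0.4649, 0.2707, 0.0698, 0.0389, 5433)
  (0.5462, 0.2781, 0.0699, 0.0274, 5518)
  (0.5935, 0.3023, 0.0607, 0.005, 141)
  (0.4883, 0.1936, 0.0854, 0.021, 4142)
  (0.5376, 0.199, 0.0853, 0.0207, 4135)
side
  (0.5136, 0.2411, 0.0748, 0.0711, 83)
```

View pics/wrist23.png

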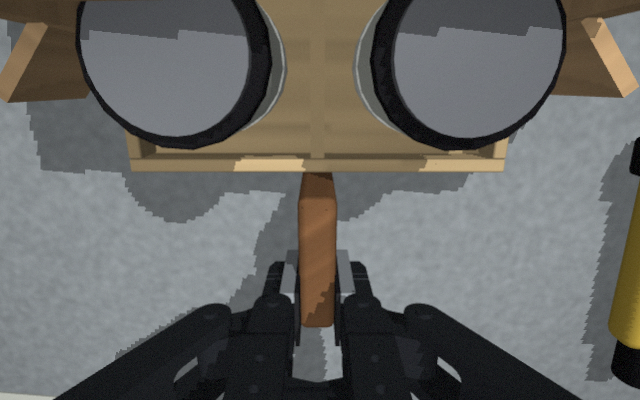

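View pics/side23.png

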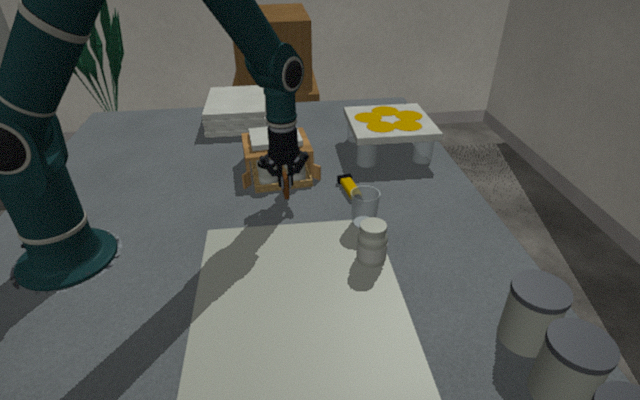

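>>> {"fn": "step_arm", "kwargs": {
  "targets": [
    {"dx":-0.1,"dy":0.6,"dz":0,"ax":0,"ay":0,"az":0,"hand":0},
    {"dx":-0.2,"dy":1.4,"dz":0,"ax":0,"ay":0,"az":0,"hand":0},
    {"dx":-0.3,"dy":2.2,"dz":0,"ax":0,"ay":0,"az":0,"hand":0},
    {"dx":-0.3,"dy":3,"dz":0,"ax":0,"ay":0,"az":0,"hand":0},
    {"dx":-0.4,"dy":3.7,"dz":0,"ax":0,"ay":0,"az":0,"hand":0},
    {"dx":-0.5,"dy":4.3,"dz":0,"ax":0,"ay":0,"az":0,"hand":0},
    {"dx":-0.5,"dy":4.8,"dz":0,"ax":0,"ay":0,"az":0,"hand":0},
    {"dx":-0.5,"dy":5,"dz":0,"ax":0,"ay":0,"az":0,"hand":0}
  ]
}}

```text
t: 37.15
tcp_pos: [0.5075, 0.2456, 0.0327]
tool_rot: [-1.575, -0.08, 0.079]
ft_force: [1.0, -12.8, 12.5]
finger_gap: 0.0128
```

>>> {"fn": "step_arm", "kwargs": {
  "targets": [
    {"dx":0,"dy":0.2,"dz":0,"ax":0,"ay":0,"az":0,"hand":0},
    {"dx":0,"dy":0.4,"dz":0,"ax":0,"ay":0,"az":0,"hand":0},
    {"dx":-0.1,"dy":0.6,"dz":0,"ax":0,"ay":0,"az":0,"hand":0}
  ]
}}

```text
t: 37.45
tcp_pos: [0.507, 0.2508, 0.0327]
tool_rot: [-1.576, -0.08, 0.078]
ft_force: [1.6, -10.1, 10.1]
finger_gap: 0.0126
```

>>> {"fn": "step_arm", "kwargs": {
  "targets": [
    {"dx":0,"dy":0.2,"dz":0,"ax":0,"ay":0,"az":0,"hand":0},
    {"dx":0,"dy":0.3,"dz":0,"ax":0,"ay":0,"az":0,"hand":0}
  ]
}}

```text
t: 37.65
tcp_pos: [0.5068, 0.2521, 0.0327]
tool_rot: [-1.579, -0.078, 0.079]
ft_force: [0.2, -17.8, 15.8]
finger_gap: 0.0127
```

>>> {"fn": "step_arm", "kwargs": {
  "targets": [
    {"dx":0,"dy":0.2,"dz":0,"ax":0,"ay":0,"az":0,"hand":0},
    {"dx":0,"dy":0.2,"dz":0,"ax":0,"ay":0,"az":0,"hand":0}
  ]
}}

```text
t: 37.85
tcp_pos: [0.5068, 0.2521, 0.0327]
tool_rot: [-1.582, -0.077, 0.079]
ft_force: [-0.5, -19.5, 17.5]
finger_gap: 0.0131
```

>>> {"fn": "step_arm", "kwargs": {
  "targets": [
    {"dx":0,"dy":0.2,"dz":0,"ax":0,"ay":0,"az":0,"hand":0},
    {"dx":0,"dy":0.2,"dz":0,"ax":0,"ay":0,"az":0,"hand":0}
  ]
}}

```text
t: 38.05
tcp_pos: [0.5068, 0.2521, 0.0327]
tool_rot: [-1.585, -0.076, 0.079]
ft_force: [-1.2, -24.3, 20.3]
finger_gap: 0.0128
```

```bash
python3 loc.py 24 wrist side
python3 - <<'E'
import cv2
p=cv2.imread('pics/side24.png');cv2.imwrite('pics/z24.png',cv2.resize(p[110:220,210:350],None,fx=5,fy=5,interpolation=cv2.INTER_CUBIC))
E
```

```text
t 38.05 tcp [0.5068 0.2521 0.0327] jaw 5.6 down [-0.001 -0.016 -1.   ] gap 0.0128 q7 -0.85 F [ -1.2 -24.3  20.3]
wrist
  (0.4828, 0.2509, 0.0841, 0.021, 4367)
  (0.532, 0.2561, 0.0841, 0.0209, 4421)
side
  (0.5088, 0.2479, 0.0773, 0.0351, 55)
```

View pics/wrist24.png

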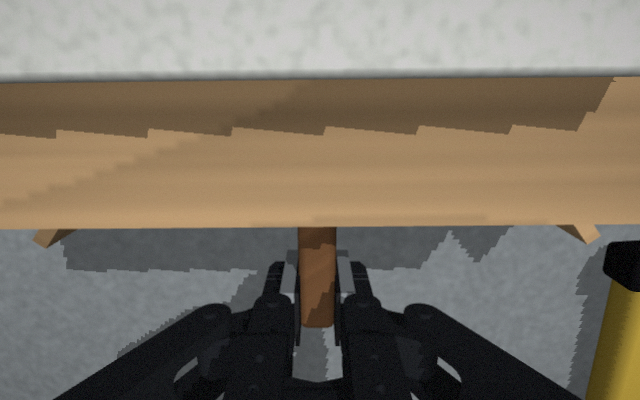

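View pics/z24.png

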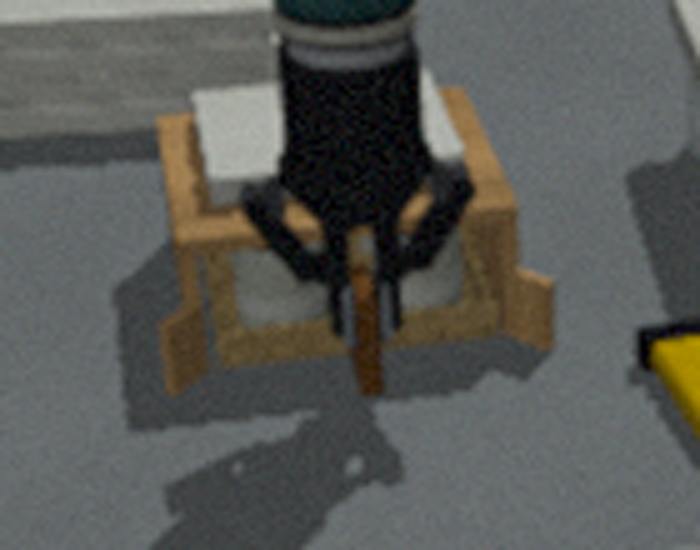

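Run:
```python
from h import *
m=robot.camera_model('wrist');O=np.array([.4933,.3764]);c=np.array([-.106,.9944])
for u,v,z in((318,226,.086),(100,226,.086),(550,226,.086),(318,326,.06),(302,326,.06),(334,326,.06)):
    X=onplane(m,u,v,z);print(u,v,np.round(X,4),'cubby x',np.round((X[:2]-O)@c,4),'y',np.round((X[:2]-O)@np.array([-c[1],c[0]]),4))
p,d,m=snap('wrist','wrist25.png');W=cloud(d,m)
r=(W[...,:2]-O)@c
roof=W[...,2]>0.075
print([ (u,np.round(r[:232,u][roof[:232,u]][-6:],4)) for u in (60,150,450,550)])
g=(W[...,2]>.05)&(W[...,2]<.066);g[:,:300]=0;g[:,338:]=0;print('handle end',np.round(np.nanmin(r[g]),4),np.round(W[300,318],4))
```

```text
318 226 [0.5037 0.2932 0.086 ] cubby x -0.0838 y -0.0015
100 226 [0.445  0.2874 0.086 ] cubby x -0.0834 y 0.0575
550 226 [0.5659 0.2994 0.086 ] cubby x -0.0843 y -0.064
318 326 [0.5089 0.2406 0.06  ] cubby x -0.1367 y -0.0011
302 326 [0.5027 0.24   0.06  ] cubby x -0.1367 y 0.0051
334 326 [0.5151 0.2412 0.06  ] cubby x -0.1367 y -0.0073
[(60, array([-0.0832, -0.0834, -0.0835, -0.0835, -0.0846, -0.0842])), (150, array([-0.0834, -0.0832, -0.0836, -0.0841, -0.0842, -0.0841])), (450, array([-0.0825, -0.0829, -0.0829, -0.0835, -0.0839, -0.0842])), (550, array([-0.0822, -0.0829, -0.0831, -0.0831, -0.0844, -0.084 ]))]
handle end -0.1389 [0.5077 0.2526 0.0605]
```

>>> {"fn": "step_arm", "kwargs": {
  "targets": [
    {"dx":0,"dy":-0.3,"dz":0,"ax":0,"ay":0,"az":0,"hand":0},
    {"dx":0,"dy":-0.5,"dz":0,"ax":0,"ay":0,"az":0,"hand":0}
  ]
}}

```text
t: 38.4
tcp_pos: [0.5069, 0.2522, 0.0327]
tool_rot: [-1.576, -0.079, 0.078]
ft_force: [1.4, -8.0, 8.8]
finger_gap: 0.0126
```

>>> {"fn": "step_arm", "kwargs": {
  "targets": [
    {"dx":0,"dy":0,"dz":0,"ax":0,"ay":0,"az":0,"hand":0.5},
    {"dx":0,"dy":0,"dz":0,"ax":0,"ay":0,"az":0,"hand":0.5},
    {"dx":0,"dy":0,"dz":0,"ax":0,"ay":0,"az":0,"hand":0.5},
    {"dx":0,"dy":0,"dz":0,"ax":0,"ay":0,"az":0,"hand":0.5}
  ]
}}

```text
t: 38.8
tcp_pos: [0.5047, 0.2581, 0.032]
tool_rot: [-1.569, -0.082, 0.083]
ft_force: [-0.3, -0.5, 0.4]
finger_gap: 0.0426
```

```bash
python3 loc.py 26 wrist
```

```text
t 38.8 tcp [0.5047 0.2581 0.032 ] jaw 6.0 down [-0.001  0.001 -1.   ] gap 0.0426 q7 -0.84 F [-0.3 -0.5  0.4]
wrist
  (0.5046, 0.2722, 0.0596, 0.0115, 629)
  (0.541, 0.2622, 0.085, 0.0187, 3784)
  (0.467, 0.2539, 0.0849, 0.0188, 3765)
  (0.5075, 0.2488, 0.0595, 0.0121, 494)
  (0.4542, 0.2458, 0.089, 0.0047, 127)
  (0.5579, 0.2566, 0.089, 0.0047, 127)
```

View pics/wrist26.png

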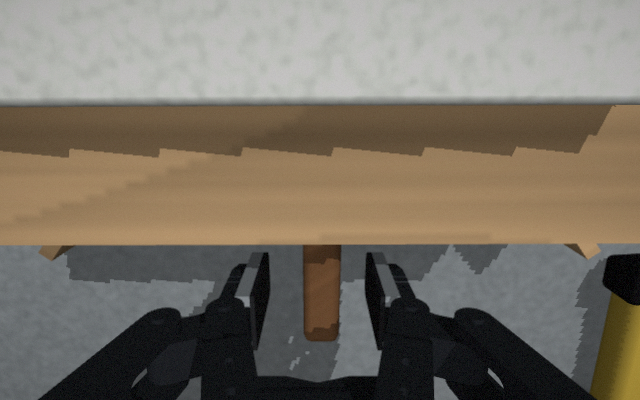

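>>> {"fn": "step_arm", "kwargs": {
  "targets": [
    {"dx":0,"dy":0,"dz":3,"ax":0,"ay":0,"az":0,"hand":0.6},
    {"dx":0,"dy":0,"dz":7,"ax":0,"ay":0,"az":0,"hand":0.6},
    {"dx":0,"dy":-1,"dz":11,"ax":0,"ay":0,"az":0,"hand":0.6},
    {"dx":0,"dy":-5,"dz":15,"ax":0,"ay":0,"az":0,"hand":0.6},
    {"dx":0,"dy":-10,"dz":17,"ax":0,"ay":0,"az":0,"hand":0.6},
    {"dx":0,"dy":-15,"dz":17,"ax":0,"ay":0,"az":0,"hand":0.6},
    {"dx":0,"dy":-19,"dz":17,"ax":0,"ay":0,"az":0,"hand":0.6},
    {"dx":0,"dy":-20,"dz":17,"ax":0,"ay":0,"az":0,"hand":0.6}
  ]
}}

```text
t: 39.65
tcp_pos: [0.5052, 0.0508, 0.2022]
tool_rot: [-1.573, -0.075, 0.075]
ft_force: [0.3, 0.2, -0.4]
finger_gap: 0.0513
```

>>> {"fn": "step_arm", "kwargs": {
  "targets": [
    {"dx":0,"dy":-5,"dz":0,"ax":0,"ay":0,"az":0,"hand":0.6},
    {"dx":0,"dy":-10,"dz":0,"ax":0,"ay":0,"az":0,"hand":0.6},
    {"dx":0,"dy":-15,"dz":0,"ax":0,"ay":0,"az":0,"hand":0.6},
    {"dx":0,"dy":-20,"dz":0,"ax":0,"ay":0,"az":0,"hand":0.6},
    {"dx":0,"dy":-20,"dz":0,"ax":0,"ay":0,"az":0,"hand":0.6},
    {"dx":0,"dy":-20,"dz":0,"ax":0,"ay":0,"az":0,"hand":0.6}
  ]
}}

```text
t: 40.25
tcp_pos: [0.5051, -0.143, 0.2019]
tool_rot: [-1.568, -0.079, 0.08]
ft_force: [-0.5, 0.5, -0.9]
finger_gap: 0.0508
```

Run:
```python
from h import *
print(robot.get_state()['tcp_pos'])
p,d,m=snap('side','side27.png')
cv2.imwrite('pics/z27s.png',cv2.resize(p[110:220,200:340,::-1],None,fx=5,fy=5,interpolation=cv2.INTER_CUBIC))
p,d,m=snap('top','top27.png');W=cloud(d,m)
cv2.imwrite('pics/z27.png',cv2.resize(p[130:290,120:400,::-1],None,fx=2.8,fy=2.8,interpolation=cv2.INTER_CUBIC))
O=np.array([.4933,.3764]);c=np.array([-.106,.9944]);r=(W[...,:2]-O)@c;y=(W[...,:2]-O)@np.array([-c[1],c[0]])
g=(W[...,2]>.045)&(W[...,2]<.066)&(abs(y)<.02)&(r<-.08)&(r>-.2)
print(g.sum(),np.percentile(r[g],[1,50,99]),y[g].mean())
for th in('jar','cup','tube'):
    x=robot.regions_of(th,'top')[0];w=W[x['region']];print(th,x['confidence'],np.round(np.nanmedian(w,0),3))
```

```text
[ 0.50510576 -0.14300838  0.20191629]
140 [-0.13655578 -0.11107816 -0.08403597] -4.528044429707049e-05
jar 0.8 [ 0.68  -0.08   0.093]
cup 0.57 [0.714 0.055 0.045]
tube 0.7 [0.692 0.208 0.02 ]
```

View pics/z27.png

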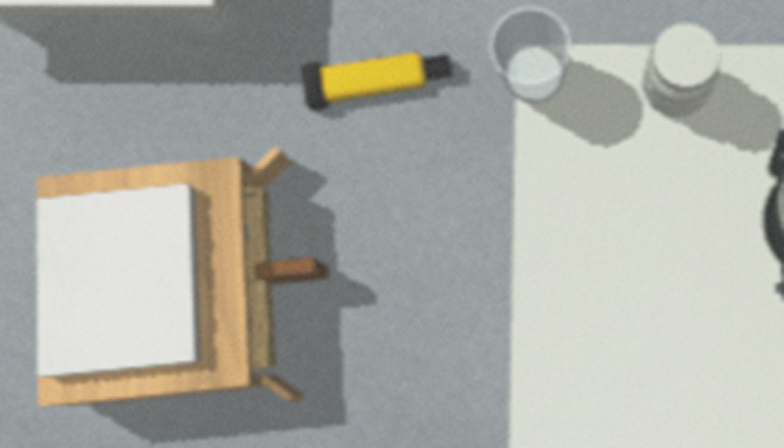

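View pics/z27s.png

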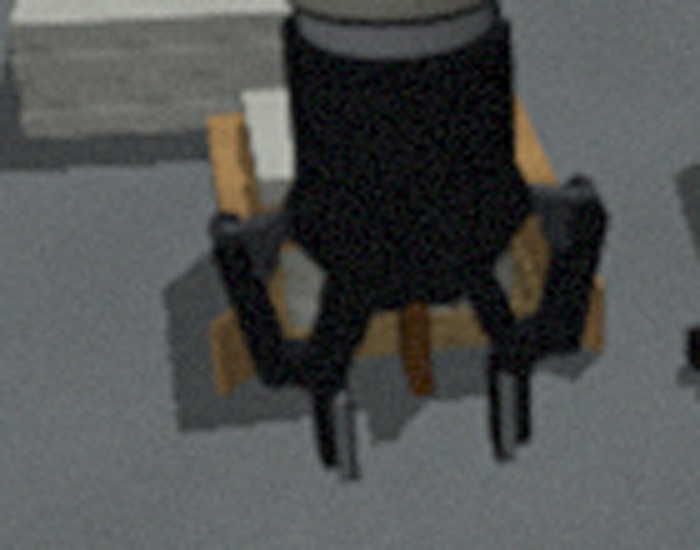

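>>> {"fn": "step_arm", "kwargs": {
  "targets": [
    {"dx":0,"dy":-5,"dz":4,"ax":0,"ay":0,"az":0,"hand":0.6},
    {"dx":-3,"dy":-10,"dz":4,"ax":0,"ay":0,"az":0,"hand":0.6},
    {"dx":-6,"dy":-15,"dz":4,"ax":0,"ay":0,"az":0,"hand":0.6},
    {"dx":-10,"dy":-20,"dz":4,"ax":0,"ay":0,"az":0,"hand":0.6},
    {"dx":-13,"dy":-25,"dz":4,"ax":0,"ay":0,"az":0,"hand":0.6},
    {"dx":-17,"dy":-29,"dz":4,"ax":0,"ay":0,"az":0,"hand":0.6},
    {"dx":-20,"dy":-32,"dz":4,"ax":0,"ay":0,"az":0,"hand":0.6},
    {"dx":-20,"dy":-32,"dz":4,"ax":0,"ay":0,"az":0,"hand":0.6}
  ]
}}

```text
t: 41.3
tcp_pos: [0.3044, -0.4635, 0.2425]
tool_rot: [-1.57, -0.083, 0.082]
ft_force: [0.5, -0.7, -0.2]
finger_gap: 0.0513
```

Run:
```python
from h import *
print(robot.get_state()['tcp_pos'])
p,d,m=snap('side','side28.png')
cv2.imwrite('pics/z28s.png',cv2.resize(p[110:220,200:340,::-1],None,fx=5,fy=5,interpolation=cv2.INTER_CUBIC))
```

```text
[ 0.30442009 -0.46345619  0.24251918]
```

View pics/z28s.png

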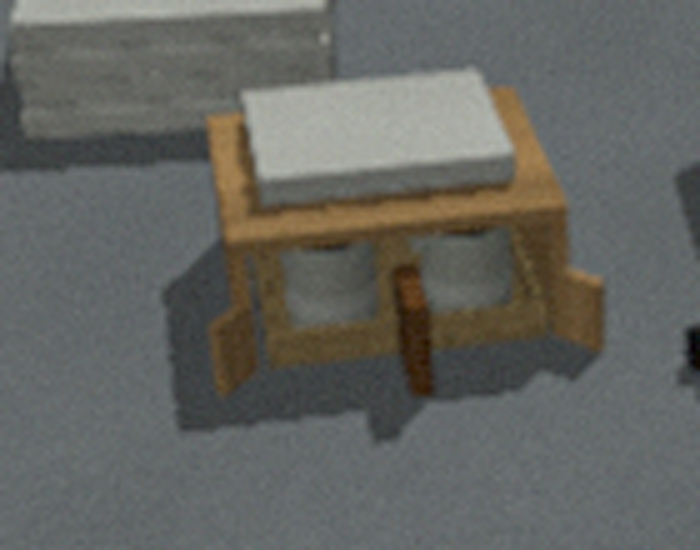

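The enlarged side view (crop) shows the tray inside the cubby at about (410,300). The two front pots stand upright at (330,285) and (465,270), and the handle points outward. I'm handing in.

```bash
python3 -c "
from bench import robot
robot.job_done()"
```

```text
the job is handed in; nothing more can be done
```

The job is handed in at about 41 s. All four pots stand upright in the tray, their lids are pressed down, and the loaded tray is in the cubby, released, with the arm clear.

- **Lids:** each lid stopped hard at about 70 mm above the surface, which is the fully-home height in the tray, at 27–44 N wrist force.
- **Tray:** it stopped hard on the back wall at about 24 N. After release, the handle measured −136.6 to −84 mm along the cubby axis (−137 to −83 expected), sideways offset about 0 mm.
- **Bystanders:** the jar and cup read within 1 mm of where they started. The tube reads 2 mm off in y and 1 mm in the other axes (0.210 to 0.208 m), which is about the measuring error.
- **Pots in the cubby:** the last side view shows the two front pots upright. The two rear ones are hidden by the roof; all four looked upright in the tray just before I slid it in.

One check disagreed. After pressing, the cameras showed a grey disc in the middle of each lid at about 74.5 mm, while the black ring around it read 69.8–69.9 mm on the two lids it was read on. The fingertips had met the hard stop at 70 mm in the middle of each lid, so I took the lids as home. The disc is probably the pot's neck showing through.

I saw no knock to a pot or the tray, and no grip slip.

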